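Line up sampling fittings by height

TASK

Lay out the four sampling fittings for the kit inspection: stand each one upright and centred on its own blue mark of the layout board, in order of height, with the tallest at the end with the red disc and the shortest at the other end. Leave the brown bottle standing where it is.

Things in the scene. Friction and masses are not known exactly. Their poses are not given: they have to be found in the camera images.
- coupler_mid (a point): Grey-white steel quick coupler, a stepped round post with a black band, standing: 26 mm across, 70 mm tall (the tallest of the four). Point: its centre, 35 mm above its foot; z is its upright axis. 0.11 kg.
- bulkhead_mid (a point): Grey-white steel bulkhead fitting, standing: 46 mm tall (second tallest), 28 mm across at its flange and lower nut, with a slim 15 mm post on top. Point: its centre, 23 mm above its foot; z is its upright axis. Take it by the post, about 8 to 20 mm above this point, closing the fingers along its own x or y axis (at the start these are within 0.3 rad of the world's). Slim foot, so lower it level. 0.07 kg.
- cassette_mid (a point): White round filter cassette with a red band and a small blue plug on top: 40 mm across, 38 mm tall including the plug (third tallest). Point: its centre, 19 mm above its foot; grasp the 40 mm body, at this point's height or a few mm above it; the body ends 30 mm above the foot. 0.03 kg.
- stopper_mid (a point): Orange rubber stopper, slightly wider at the top, 30 mm across, 29 mm tall (the shortest). Point: its centre, 14.5 mm above its foot; it can be grasped anywhere up to 25 mm above the foot. 0.03 kg.
- tall_end: Flat red disc, 30 mm across, 3 mm thick, on one end of the layout board: it marks the end where the tallest part goes. (The other end has a like black disc.) It lies on the line of the four marks, 65 mm beyond the nearest mark; which end it is on changes. Origin: centre of its underside. Fixed.
- mark_a: Round blue mark with a thin white ring, 54 mm across and 2 mm thick, one end of the row (order along the row a, b, c, d, 80 mm apart). Origin: centre of its underside, on the 6 mm thick, 80 x 430 mm aluminium board; so its top is 2 mm above this origin. Its y axis runs along the row, x across it. Fixed to the board, flat (no rim).
- mark_b: Round blue mark with a thin white ring, 54 mm across and 2 mm thick, inner in the row (order along the row a, b, c, d, 80 mm apart). Origin: centre of its underside, on the 6 mm thick, 80 x 430 mm aluminium board; so its top is 2 mm above this origin. Its y axis runs along the row, x across it. Fixed to the board, flat (no rim).
- mark_c: Round blue mark with a thin white ring, 54 mm across and 2 mm thick, inner in the row (order along the row a, b, c, d, 80 mm apart). Origin: centre of its underside, on the 6 mm thick, 80 x 430 mm aluminium board; so its top is 2 mm above this origin. Its y axis runs along the row, x across it. Fixed to the board, flat (no rim).
- mark_d: Round blue mark with a thin white ring, 54 mm across and 2 mm thick, one end of the row (order along the row a, b, c, d, 80 mm apart). Origin: centre of its underside, on the 6 mm thick, 80 x 430 mm aluminium board; so its top is 2 mm above this origin. Its y axis runs along the row, x across it. Fixed to the board, flat (no rim).
- brown_bottle: Brown reagent bottle with black cap, a bystander at the right-hand edge of the worktop, beyond the end of the board, 52 mm across, 106 mm tall. Origin: centre of its foot. Leave it standing where it is.

How it is judged:
By the outcome, as a careful person would: the job done as asked, in the order asked, and still so for the second after the job is handed in, with the robot touching nothing.
It also fails if it takes over 93 s, if anything falls off the work surface, if the arm or the gripper's body presses on something with over 40 N, if the wrist force passes 120 N, or if a joint passes its speed limit or range.

ROBOT

A 6-joint arm with a two-finger parallel gripper is mounted at the origin on a cart in front of the work surface, level with it; the furniture and walls round the work are solid. World frame = base frame: x ahead of the robot, y to its left, z up, the work surface at z = 0. Lengths are in m, angles in rad, forces in N, time in s.
With the tool pointing down it reaches from about 0.4 to 0.925 m from the base axis. Payload 12.5 kg.
Tool frame: the origin (TCP) lies between the finger pads; the fingertips stand 19 mm ahead of it and the grasp point (between the pads) is the TCP; z points along the fingers, y is the direction in which the jaws open and shut (so a half turn about z gives the same grasp; the last joint's range is limited). The gripper opens to 95 mm and grips with 3 to 60 N. Pads are 20 mm wide; open, the fingers measure 119 mm over their backs; the gripper's body (75 mm by 180 mm) begins 59 mm behind the grasp point.
Start: joints at [1.035, 0.491, 1.559, -0, 1.092, -0.106], TCP at [0.26, 0.568, 0.234] pointing down, gripper open.
Joint ranges: [-3.1, 3.1], [-0.84, 2.19], [0.05, 2.79], [-1.13, 4.28], [0.06, 2.93], [-2.69, 2.69]. Speed limits (rad/s): [2.22, 2.22, 2.79, 3.14, 3.14, 3.14].

INTERFACE

Orientations are given as a unit quaternion [x, y, z, w].
In Python, from station import get_obs, viewer, job gives the robot as it stands. The module is installed in compiled form; this text tells all that it offers.
- The arm moves only by the tool carry_out, never from a script. Its argument "targets" is a list of rows, each an object of numbers: "dx", "dy", "dz": the shift along the tool's x, y, z in mm; "wx", "wy", "wz": the turn, a rotation vector about the tool's x, y, z in rad. A call has 1 to 5 rows; each row is the pose to reach, as a shift and turn from the pose measured when the call began, along the tool's axes at that moment; what a row does not reach only later rows make up. A row lasts 1/12 s, in which the tool goes at most 41.7 mm and 7.16 degrees, less where a joint would pass 70% of its speed; a pose out of reach is approached as far as the arm can. A call with a gripper value outside its range is refused whole. "hand" is the closure in counts, from 0 (fully open) to 255 (shut), set as the call begins (left out, the last holds). The fingers move at their own pace and stop on an object; the grip force is fixed at half the most. Time passes only in rows, so rows that repeat a pose let the fingers close. It gives the time, the measured TCP pose, the force and the opening at its end, in the units of the state.
- get_obs(): the state, without advancing time (a new reading comes with each control period).
- viewer.capture(name): name is "side" or "top" or "wrist"; returns the picture (400x640x3 uint8, blue, green, red); there is no depth.
- viewer.camera_params(name): a dict with "K" (3x3 intrinsics, pixels), "k1" (the pictures are not rectified: a ray, as slopes to the right and down, at radius r is drawn at 1 + k1 r^2 times it, then the intrinsics apply), "R" (3x3) and "t" (3): a world point X has camera coordinates R X + t; the wrist camera has in their place "T_tool_cam" (4x4, takes a point from camera to tool coordinates, whose origin is the TCP and whose axes are the flange's). Camera axes: x right, y down, z forward; pixel columns grow to the right and rows downward; lengths in m; the calibration is good to about 2 mm. A picture is of the moment at which its call begins: read the wrist's pose just before it. camera_params takes no time and is no camera call.
- job.hand_in(): hands the job in, once; it reports no verdict.
The state is a dict: "time_s": time; "joint_positions": joint angles; "joint_velocities": joint speeds; "joint_efforts": joint torques, N m; "eef_pos": TCP position; "tcp_rot": TCP orientation; "contact_force": force on the tool from outside, world axes, zero at the start; "moment": the same for the moment, N m; "gripper_width": opening from 0.0 (shut) to 1.0 (fully open).
Only numpy, scipy, OpenCV 4.12 (cv2) and the standard library are available. Lean on these libraries where they do the work, as an engineer would, in place of code of your own. Each camera call takes 0.05 s, during which the arm holds its last target. There are 200 camera calls.

## Working session

There is one attempt and no reset: what is moved stays moved. The work goes in short steps, Python scripts to look and compute and a tool call to move; the robot and the scene stay as the last step left them, time stands still between calls to the robot, and variables do not carry over. Pictures are saved under pics/ and viewed, about 12 in all and at most 16, crops included, and the job is handed in when it is done.

Besides the shell and the picture viewer there is one more tool, called after "Call:" by a JSON object that holds its "fn" and its "kwargs". carry_out: Moves the arm, as the interface text tells. Its arguments: {"type":"object","properties":{"targets":{"type":"array","items":{"type":"object","properties":{"dx":{"type":"number"},"dy":{"type":"number"},"dz":{"type":"number"},"wx":{"type":"number"},"wy":{"type":"number"},"wz":{"type":"number"}}}},"hand":{"type":"number"}},"required":["targets"]}

```bash
mkdir -p pics
python3 - <<'E'
from station import get_obs, viewer
import cv2
print(get_obs())
for n in("side","top"):
    print(n,viewer.camera_params(n)); cv2.imwrite(f"pics/{n}0.png",viewer.capture(n))
print(viewer.camera_params("wrist"))
E
```

```text
{'time_s': 0.0, 'joint_positions': array([ 1.03544516e+00,  4.91551526e-01,  1.55948451e+00, -2.38970476e-05,
        1.09167883e+00, -1.05603941e-01]), 'joint_velocities': array([-1.93527303e-04,  9.60395449e-04, -5.35197971e-04, -2.43552382e-03,
        7.56357061e-05,  2.55387310e-05]), 'joint_efforts': array([-8.34674938e-04, -6.12654376e+01, -2.58170432e+01,  6.91474811e-02,
        4.82810126e-02, -6.56812222e-05]), 'eef_pos': array([0.26026644, 0.56797215, 0.23305465]), 'tcp_rot': array([ 2.13218528e-01,  9.77004373e-01, -5.35879027e-04, -1.66699985e-04]), 'contact_force': array([ 0.51738513, -0.35802306, -0.5921201 ]), 'moment': array([ 0.02777727, -0.00174745,  0.01552123]), 'gripper_width': 0.9992331554778486}
side {'K': array([[448.04200886,   0.        , 319.78445675],
       [  0.        , 448.04200886, 204.38472432],
       [  0.        ,   0.        ,   1.        ]]), 'k1': 0.0016300921296384617, 'R': array([[-0.99996998,  0.00751541,  0.00188758],
       [ 0.00241848,  0.53412571, -0.84540161],
       [-0.00736175, -0.84537166, -0.53412785]]), 't': array([0.55298851, 
[... 304 characters left out ...]
e-01, -6.56039738e-02, -2.02641036e-01],
       [ 2.02245627e-01,  1.26831856e-02, -9.79252696e-01]]), 't': array([-0.09746681,  0.55610575,  0.97064748])}
{'K': array([[275.36955067,   0.        , 324.72131688],
       [  0.        , 275.36955067, 195.9049115 ],
       [  0.        ,   0.        ,   1.        ]]), 'k1': -0.04182388894290384, 'T_tool_cam': array([[ 9.86356542e-04, -9.59422607e-01, -2.81970368e-01,
         7.96663393e-02],
       [ 9.99999513e-01,  9.58550298e-04,  2.36554059e-04,
        -6.65246234e-04],
       [ 4.33274681e-05, -2.81970464e-01,  9.59423085e-01,
        -1.50541914e-01],
       [ 0.00000000e+00,  0.00000000e+00,  0.00000000e+00,
         1.00000000e+00]])}
```

View pics/top0.png

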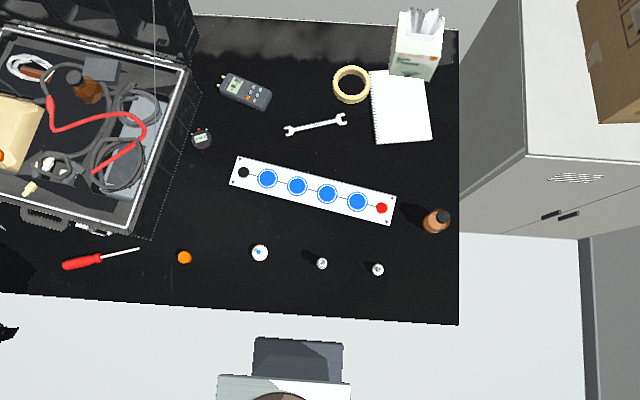

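View pics/side0.png

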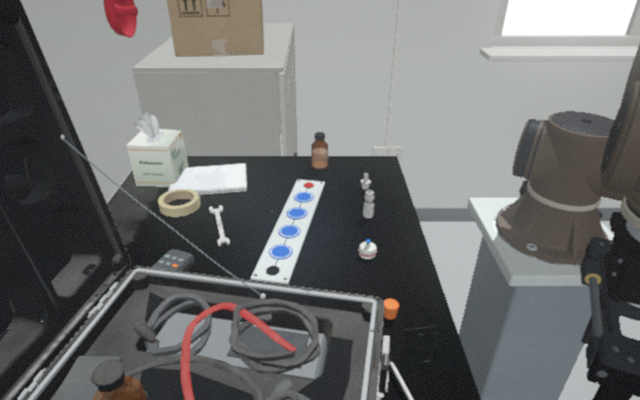

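```bash
cat > h.py <<'E'
import numpy as np, cv2
from scipy.spatial.transform import Rotation as Ro
from station import get_obs, viewer
def cam(n,o=None):
    p=viewer.camera_params(n); 
    if n!="wrist": return p["K"],p["k1"],p["R"].T,-p["R"].T@p["t"]
    T=p["T_tool_cam"]; A=Ro.from_quat(o["tcp_rot"]).as_matrix()
    return p["K"],p["k1"],A@T[:3,:3],o["eef_pos"]+A@T[:3,3]
def ray(c,uv):
    K,k,R,C=c
    s=cv2.undistortPoints(np.array([[uv]],float),K,np.array([k,0,0,0,0.]))[0,0]
    return C,R@np.array([*s,1])
def onz(c,uv,z):
    C,d=ray(c,uv); return C+d*(z-C[2])/d[2]
def proj(c,X):
    K,k,R,C=c
    return cv2.projectPoints(np.array([X],float),cv2.Rodrigues(R.T)[0],-R.T@C,K,np.array([k,0,0,0,0.]))[0][0,0]
def tri(r1,r2):
    (a,u),(b,v)=r1,r2
    s=np.linalg.lstsq(np.c_[u,-v],b-a,rcond=None)[0]
    p,q=a+s[0]*u,b+s[1]*v; return (p+q)/2,np.linalg.norm(p-q)
def blobs(m,amin=20):
    n,l,st,ce=cv2.connectedComponentsWithStats(m.astype(np.uint8))
    return [(ce[i],st[i]) for i in range(1,n) if st[i,4]>=amin]
def shift(o,dp):  # world shift -> tool mm
    return Ro.from_quat(o["tcp_rot"]).inv().apply(dp)*1000
def yaw(o):       # world angle of tool y axis
    y=Ro.from_quat(o["tcp_rot"]).apply([0,1,0]); return np.arctan2(y[1],y[0])
E
python3 - <<'E'
from h import *
np.set_printoptions(precision=4,suppress=True)
t=cv2.imread("pics/top0.png");h=cv2.cvtColor(t,cv2.COLOR_BGR2HSV);c=cam("top")
H,S,V=[h[...,i].astype(int) for i in range(3)]
blue=(H>98)&(H<118)&(S>130)&(V>120)
P=[]
for ce,st in blobs(blue,100): p=onz(c,ce,.008);P.append(p);print("mark",ce,st[2:],p)
print("gaps",np.linalg.norm(np.diff(P,axis=0),axis=1), P[-1]-P[0])
for nm,m in (("orange",(H>8)&(H<20)&(S>150)&(V>120)),("red",((H<6)|(H>174))&(S>150)&(V>120)),("white",(S<60)&(V>110))):
  for ce,st in blobs(m,15):
    if 140<ce[0]<450 and 150<ce[1]<285: print(nm,ce,st,onz(c,ce,.02))
crop=cv2.resize(t[150:300,150:460],None,fx=2.5,fy=2.5,interpolation=cv2.INTER_CUBIC);cv2.imwrite("pics/c1.png",crop)
s=cv2.imread("pics/side0.png");cv2.imwrite("pics/c2.png",cv2.resize(s[150:330,240:420],None,fx=3.3,fy=3.3,interpolation=cv2.INTER_CUBIC))
o=get_obs();print(yaw(o))
E
```

```text
mark [267.1568 177.973 ] [ 16  15 185] [0.64   0.0809 0.008 ]
mark [296.6685 185.3804] [ 16  17 184] [0.6253 0.003  0.008 ]
mark [326.3962 192.75  ] [ 20  18 212] [ 0.6109 -0.0749  0.008 ]
mark [355.9466 200.9029] [ 18  17 206] [ 0.5945 -0.1519  0.008 ]
gaps [0.0793 0.0792 0.0787] [-0.0455 -0.2329  0.    ]
orange [427.1765 224.5   ] [424 216  11  16  68] [ 0.5431 -0.3326  0.02  ]
orange [184.0647 257.0432] [178 251  14  13 139] [0.4212 0.266  0.02  ]
red [381.2809 207.427 ] [376 203  11  10  89] [ 0.5792 -0.2158  0.02  ]
white [313.1577 190.3543] [ 229  156  168   70 3774] [ 0.612  -0.0408  0.02  ]
white [259.5722 252.4599] [252 245  16  16 187] [0.4453 0.0804 0.02  ]
white [321.7391 263.0217] [317 258  10  11  92] [ 0.4297 -0.0748  0.02  ]
white [377.7184 269.3883] [372 264  12  12 103] [ 0.4233 -0.2129  0.02  ]
1.140959758572486
```

View pics/c2.png

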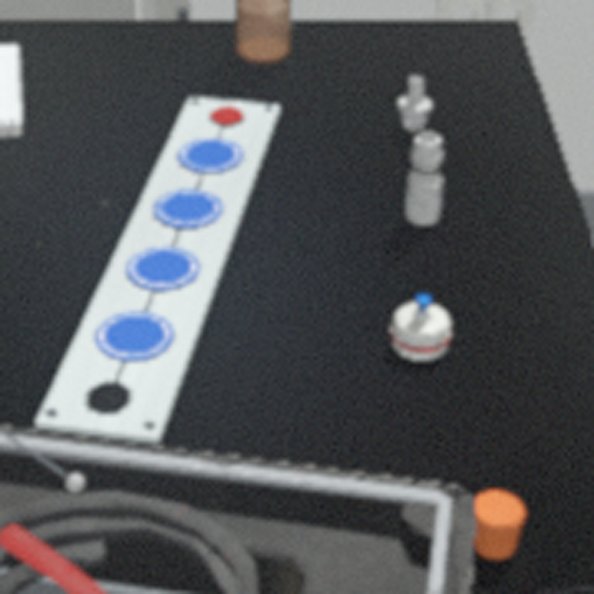

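Run:
```python
from h import *
np.set_printoptions(precision=4,suppress=True)
t=cam("top");s=cam("side")
for a,b in (((137,228),(375,300)),((184.06,257.04),(390.5,309)),((259.5,252.5),(367.5,247)),((192,70),(262,294))): print(tri(ray(t,a),ray(s,b)))
for z in(.05,.1,.15): print(z,onz(s,(375,300),z),onz(t,(137,228),z))
o=get_obs()
for X in((.42,.262,.2),(.427,-.074,.2)): print(shift(o,np.array(X)-o["eef_pos"]))
```

```text
(array([0.4702, 0.3512, 0.1173]), np.float64(0.005647992614488432))
(array([0.4218, 0.2685, 0.0124]), np.float64(0.0001143969688067585))
(array([0.4463, 0.0813, 0.0146]), np.float64(0.0014067319436004294))
(array([0.749 , 0.2809, 0.1299]), np.float64(0.21253322780606088))
0.05 [0.4552 0.283  0.05  ] [0.4815 0.3809 0.05  ]
0.1 [0.4643 0.3342 0.1   ] [0.4752 0.3585 0.1   ]
0.15 [0.4734 0.3853 0.15  ] [0.4689 0.3361 0.15  ]
[-272.6635 -211.5687   33.2815]
[-419.0454 -514.0869   33.5853]
```

View pics/c1.png

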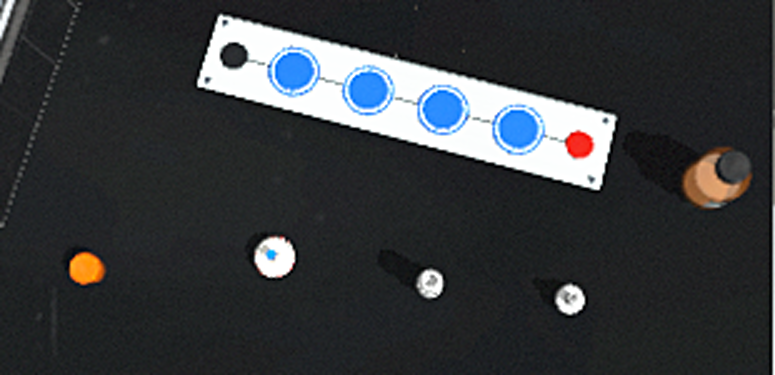

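Call:
{"fn": "carry_out", "kwargs": {"targets": [{"dx": -273,"dy": -212,"dz": 10,"wz": 1.334},{"dx": -273,"dy": -212,"dz": 10,"wz": 1.334},{"dx": -273,"dy": -212,"dz": 10,"wz": 1.334},{"dx": -273,"dy": -212,"dz": 10,"wz": 1.334},{"dx": -273,"dy": -212,"dz": 10,"wz": 1.334}]}}

```text
$.targets[0]: bad value
```

```bash
cat > go.py <<'E'
# usage: go.py x y z yaw -> tool shift (mm) and wz to get there
import sys; from h import *
o=get_obs(); x,y,z,w=map(float,sys.argv[1:5])
tilt=Ro.from_quat(o["tcp_rot"]).apply([0,0,1])
print("t",o["time_s"],"at",o["eef_pos"].round(4),"yaw",yaw(o).round(3),"z-axis",tilt.round(4),"grip",round(float(o["gripper_width"]),3),"F",o["contact_force"].round(1))
# target orientation: straight down, jaw (y) axis at yaw w
Y=np.array([np.cos(w),np.sin(w),0]);Z=np.array([0,0,-1.]);G=Ro.from_matrix(np.c_[np.cross(Y,Z),Y,Z])
r=(Ro.from_quat(o["tcp_rot"]).inv()*G).as_rotvec()
print("d",shift(o,np.array([x,y,z])-o["eef_pos"]).round(1),"w",r.round(4))
E
python3 go.py .42 .262 .2 -0.193
```

```text
t 0.1 at [0.2603 0.568  0.2331] yaw 1.141 z-axis [-5.e-04 -9.e-04 -1.e+00] grip 0.999 F [-0.7  0.7 -0.1]
d [-272.7 -211.6   33.3] w [-1.000e-03  6.000e-04  1.334e+00]
```

Call:
{"fn": "carry_out", "kwargs": {"targets": [{"dx": -33,"dy": -25,"dz": 0,"wx": 0,"wy": 0,"wz": 0.12},{"dx": -66,"dy": -50,"dz": 0,"wx": 0,"wy": 0,"wz": 0.24},{"dx": -99,"dy": -75,"dz": 0,"wx": 0,"wy": 0,"wz": 0.36},{"dx": -132,"dy": -100,"dz": 0,"wx": 0,"wy": 0,"wz": 0.48},{"dx": -165,"dy": -125,"dz": 0,"wx": 0,"wy": 0,"wz": 0.6}]}}

```text
time_s: 0.52
eef_pos: [0.3585, 0.3838, 0.233]
tcp_rot: [0.495, 0.869, -0.001, -0.0]
contact_force: [0.2, 0.7, -0.1]
gripper_width: 0.999
```

```bash
python3 go.py .42 .262 .2 -0.193
```

```text
t 0.5167 at [0.3585 0.3838 0.233 ] yaw 0.536 z-axis [-9.0e-04 -1.2e-03 -1.0e+00] grip 0.999 F [ 0.2  0.7 -0.1]
d [-136.2   -9.2   33.1] w [-0.0011  0.001   0.7287]
```

Call:
{"fn": "carry_out", "kwargs": {"targets": [{"dx": -136,"dy": -9,"dz": 33,"wx": 0,"wy": 0,"wz": 0.728},{"dx": -136,"dy": -9,"dz": 33,"wx": 0,"wy": 0,"wz": 0.728},{"dx": -136,"dy": -9,"dz": 33,"wx": 0,"wy": 0,"wz": 0.728},{"dx": -136,"dy": -9,"dz": 33,"wx": 0,"wy": 0,"wz": 0.728},{"dx": -136,"dy": -9,"dz": 33,"wx": 0,"wy": 0,"wz": 0.728}]}}

```text
time_s: 0.93
eef_pos: [0.4212, 0.2591, 0.1991]
tcp_rot: [0.74, 0.673, -0.002, 0.0]
contact_force: [-0.4, 0.7, -1.0]
gripper_width: 1.002
```

```bash
python3 go.py .42 .262 .2 -0.193
python3 - <<'E'
from h import *
o=get_obs();im=viewer.capture("wrist");cv2.imwrite("pics/w1.png",im);c=cam("wrist",o)
h=cv2.cvtColor(im,cv2.COLOR_BGR2HSV);H,S,V=[h[...,i].astype(int) for i in range(3)]
for ce,st in blobs((H>5)&(H<22)&(S>150)&(V>90),200): print(ce,st,onz(c,ce,.029),onz(c,ce,.0145))
E
```

```text
t 0.9333 at [0.4212 0.2591 0.1991] yaw -0.094 z-axis [-0.0024 -0.0023 -1.    ] grip 1.002 F [-0.4  0.7 -1. ]
d [ 2.7 -1.4 -0.9] w [-0.0021  0.0026  0.0991]
[325.91902072 175.46327684] [313 162  27  27 531] [0.42302777 0.26875342 0.029     ] [0.42277029 0.26561068 0.0145    ]
```

View pics/w1.png

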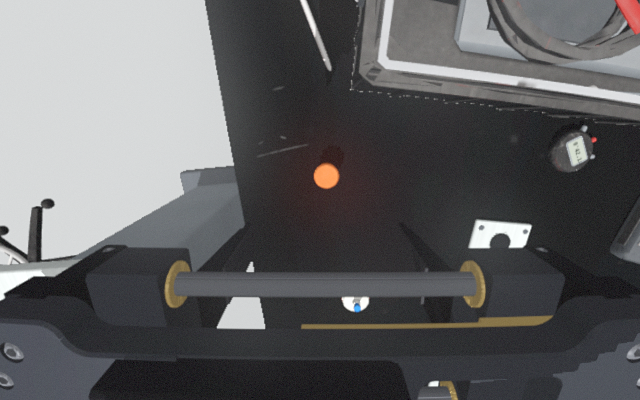

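Call:
{"fn": "carry_out", "kwargs": {"targets": [{"dx": -9,"dy": 1,"dz": 35,"wx": -0.002,"wy": 0.0025,"wz": 0.099},{"dx": -9,"dy": 1,"dz": 75,"wx": -0.002,"wy": 0.0025,"wz": 0.099},{"dx": -9,"dy": 1,"dz": 110,"wx": -0.002,"wy": 0.0025,"wz": 0.099},{"dx": -9,"dy": 1,"dz": 130,"wx": -0.002,"wy": 0.0025,"wz": 0.099},{"dx": -9,"dy": 1,"dz": 130,"wx": -0.002,"wy": 0.0025,"wz": 0.099}]}}

```text
time_s: 1.4
eef_pos: [0.4189, 0.2508, 0.0662]
tcp_rot: [0.774, 0.634, -0.003, -0.001]
contact_force: [0.1, -0.1, 0.2]
gripper_width: 0.999
```

```bash
python3 - <<'E'
from h import *
o=get_obs();im=viewer.capture("wrist");c=cam("wrist",o)
h=cv2.cvtColor(im,cv2.COLOR_BGR2HSV);H,S,V=[h[...,i].astype(int) for i in range(3)]
for ce,st in blobs((H>5)&(H<22)&(S>150)&(V>150),200): print(ce,st,onz(c,ce,.029),onz(c,ce,.0145))
E
python3 go.py .4225 .2685 .0235 -0.193
```

```text
[325.95422808 202.35376261] [ 306  181   42   42 1289] [0.42327495 0.26929438 0.029     ] [0.42235682 0.2647068  0.0145    ]
t 1.45 at [0.4197 0.2512 0.0682] yaw -0.199 z-axis [-0.0032 -0.001  -1.    ] grip 1.0 F [-0.7  0.3  1.2]
d [17.6 -0.6 44.7] w [-0.0029  0.0016 -0.0061]
```

Call:
{"fn": "carry_out", "kwargs": {"targets": [{"dx": 18,"dy": -0.5,"dz": 15,"wx": -0.003,"wy": 0.0016,"wz": -0.006},{"dx": 18,"dy": -0.5,"dz": 35,"wx": -0.003,"wy": 0.0016,"wz": -0.006},{"dx": 18,"dy": -0.5,"dz": 44,"wx": -0.003,"wy": 0.0016,"wz": -0.006},{"dx": 18,"dy": -0.5,"dz": 44,"wx": -0.003,"wy": 0.0016,"wz": -0.006},{"dx": 18,"dy": -0.5,"dz": 44,"wx": -0.003,"wy": 0.0016,"wz": -0.006}]}}

```text
time_s: 1.87
eef_pos: [0.4228, 0.269, 0.0251]
tcp_rot: [0.772, 0.636, 0.0, 0.0]
contact_force: [-0.4, 0.6, 0.0]
gripper_width: 1.002
```

Call:
{"fn": "carry_out", "kwargs": {"hand": 255, "targets": [{"dx": 0,"dy": 0,"dz": 0,"wx": 0,"wy": 0,"wz": 0},{"dx": 0,"dy": 0,"dz": 0,"wx": 0,"wy": 0,"wz": 0},{"dx": 0,"dy": 0,"dz": 0,"wx": 0,"wy": 0,"wz": 0},{"dx": 0,"dy": 0,"dz": 0,"wx": 0,"wy": 0,"wz": 0},{"dx": 0,"dy": 0,"dz": 0,"wx": 0,"wy": 0,"wz": 0}]}}

```text
time_s: 2.28
eef_pos: [0.4229, 0.269, 0.0255]
tcp_rot: [0.772, 0.636, 0.0, 0.0]
contact_force: [-0.0, -1.6, -0.0]
gripper_width: 0.702
```

```bash
python3 go.py .4225 .2685 .15 -0.193; python3 go.py .64 .081 .1 -0.193
```

```text
t 2.2833 at [0.4229 0.269  0.0255] yaw -0.192 z-axis [ 8.e-04  3.e-04 -1.e+00] grip 0.702 F [-0.  -1.6 -0. ]
d [  -0.5   -0.2 -124.5] w [ 0.0008 -0.0005  0.0006]
t 2.2833 at [0.4229 0.269  0.0255] yaw -0.192 z-axis [ 8.e-04  3.e-04 -1.e+00] grip 0.702 F [-0.  -1.6 -0. ]
d [-143.   249.   -74.4] w [ 0.0008 -0.0005  0.0006]
```

Call:
{"fn": "carry_out", "kwargs": {"targets": [{"dx": 0,"dy": 0,"dz": 2.5,"wx": 0,"wy": 0,"wz": 0},{"dx": 0,"dy": 0,"dz": 2.5,"wx": 0,"wy": 0,"wz": 0},{"dx": 0,"dy": 0,"dz": 2.5,"wx": 0,"wy": 0,"wz": 0},{"dx": 0,"dy": 0,"dz": 2.5,"wx": 0,"wy": 0,"wz": 0},{"dx": 0,"dy": 0,"dz": 2.5,"wx": 0,"wy": 0,"wz": 0}]}}

```text
time_s: 2.7
eef_pos: [0.4229, 0.269, 0.0229]
tcp_rot: [0.772, 0.636, 0.0, 0.0]
contact_force: [0.3, 0.4, -0.0]
gripper_width: 0.357
```

Call:
{"fn": "carry_out", "kwargs": {"targets": [{"dx": 0,"dy": 0,"dz": 0,"wx": 0,"wy": 0,"wz": 0},{"dx": 0,"dy": 0,"dz": 0,"wx": 0,"wy": 0,"wz": 0},{"dx": 0,"dy": 0,"dz": 0,"wx": 0,"wy": 0,"wz": 0},{"dx": 0,"dy": 0,"dz": 0,"wx": 0,"wy": 0,"wz": 0},{"dx": 0,"dy": 0,"dz": 0,"wx": 0,"wy": 0,"wz": 0}]}}

```text
time_s: 3.12
eef_pos: [0.4229, 0.269, 0.0229]
tcp_rot: [0.772, 0.636, 0.0, 0.0]
contact_force: [0.5, -0.4, -0.1]
gripper_width: 0.291
```

```bash
python3 go.py .64 .081 .1 -0.193
```

```text
t 3.1167 at [0.4229 0.269  0.0229] yaw -0.192 z-axis [ 7.e-04  2.e-04 -1.e+00] grip 0.291 F [ 0.5 -0.4 -0.1]
d [-143.   249.1  -77. ] w [ 0.0006 -0.0003  0.0006]
```

Call:
{"fn": "carry_out", "kwargs": {"targets": [{"dx": 0,"dy": 0,"dz": -38,"wx": 0,"wy": 0,"wz": 0},{"dx": -10,"dy": 17,"dz": -73,"wx": 0,"wy": 0,"wz": 0},{"dx": -25,"dy": 45,"dz": -100,"wx": 0,"wy": 0,"wz": 0},{"dx": -45,"dy": 78,"dz": -115,"wx": 0,"wy": 0,"wz": 0},{"dx": -65,"dy": 113,"dz": -125,"wx": 0,"wy": 0,"wz": 0}]}}

```text
time_s: 3.53
eef_pos: [0.5223, 0.1829, 0.1505]
tcp_rot: [0.771, 0.637, 0.002, 0.001]
contact_force: [1.1, 0.7, -0.2]
gripper_width: 0.292
```

Call:
{"fn": "carry_out", "kwargs": {"targets": [{"dx": -20,"dy": 34,"dz": 0,"wx": 0,"wy": 0,"wz": 0},{"dx": -40,"dy": 68,"dz": 0,"wx": 0,"wy": 0,"wz": 0},{"dx": -60,"dy": 102,"dz": 0,"wx": 0,"wy": 0,"wz": 0},{"dx": -77,"dy": 136,"dz": 0,"wx": 0,"wy": 0,"wz": 0},{"dx": -77,"dy": 136,"dz": 0,"wx": 0,"wy": 0,"wz": 0}]}}

```text
time_s: 3.95
eef_pos: [0.6455, 0.0772, 0.1506]
tcp_rot: [0.772, 0.635, 0.002, 0.002]
contact_force: [-0.4, -0.4, -0.8]
gripper_width: 0.292
```

```bash
cat > marks.py <<'E'
import sys; from h import *
np.set_printoptions(precision=4,suppress=True)
o=get_obs();im=viewer.capture("wrist");c=cam("wrist",o);cv2.imwrite(sys.argv[1],im)
h=cv2.cvtColor(im,cv2.COLOR_BGR2HSV);H,S,V=[h[...,i].astype(int) for i in range(3)]
m=((H>98)&(H<125)&(S>120)&(V>90)).astype(np.uint8)
for k in cv2.findContours(m,cv2.RETR_EXTERNAL,cv2.CHAIN_APPROX_NONE)[0]:
    if cv2.contourArea(k)<150: continue
    # world-plane fit of contour: centre and diameter
    w=np.array([onz(c,p[0],.008)[:2] for p in k],np.float32)
    e=cv2.fitEllipse(w*1000)
    print(k[:,0].mean(0).round(1),"world",np.round(e[0],1),"axes",np.round(e[1],1))
E
python3 marks.py pics/w2.png; python3 go.py .64 .081 .1 -0.193
```

```text
[320.8 307.9] world [611.5 -74.9] axes [35.1 39.3]
t 4.0 at [0.643  0.0791 0.1502] yaw -0.194 z-axis [ 3.8e-03  7.0e-04 -1.0e+00] grip 0.297 F [-0.7  1.8  0.4]
d [ 1.2 -3.5 50.1] w [ 0.0036 -0.0014 -0.001 ]
```

View pics/w2.png

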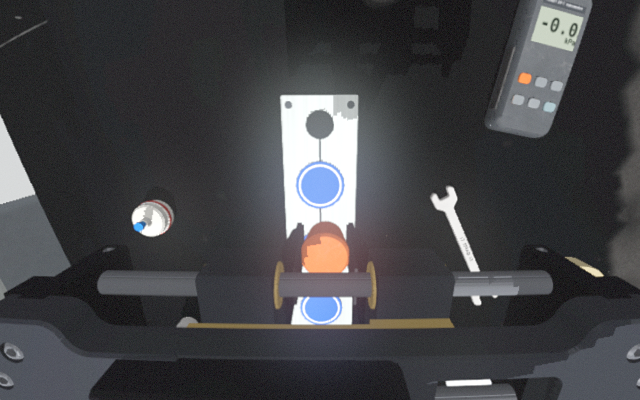

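```bash
sed -i 's/(S>120)&(V>90)/(S>80)\&(V>80)/' marks.py; python3 marks.py pics/w3.png; python3 go.py .64 .081 .1 -0.193
```

```text
[323.  308.5] world [611.7 -74. ] axes [38.6 40.2]
[322.7 185.7] world [642.   83.6] axes [51.2 51.2]
t 4.05 at [0.6415 0.0805 0.1501] yaw -0.193 z-axis [ 2.4e-03  9.0e-04 -1.0e+00] grip 0.296 F [-0.5 -0.3 -1.2]
d [ 0.1 -1.6 50.1] w [ 0.0022 -0.0014  0.0002]
```

Call:
{"fn": "carry_out", "kwargs": {"targets": [{"dx": 1,"dy": -1,"dz": 20,"wx": 0.002,"wy": -0.0014,"wz": 0},{"dx": 1,"dy": -1,"dz": 50,"wx": 0.002,"wy": -0.0014,"wz": 0},{"dx": 1,"dy": -1,"dz": 65,"wx": 0.002,"wy": -0.0014,"wz": 0},{"dx": 1,"dy": -1,"dz": 65,"wx": 0.002,"wy": -0.0014,"wz": 0},{"dx": 1,"dy": -1,"dz": 65,"wx": 0.002,"wy": -0.0014,"wz": 0}]}}

```text
time_s: 4.47
eef_pos: [0.64, 0.0826, 0.085]
tcp_rot: [0.772, 0.636, -0.001, -0.0]
contact_force: [-0.4, 0.3, -0.5]
gripper_width: 0.296
```

```bash
python3 marks.py pics/w4.png;python3 marks.py pics/w4.png; python3 go.py .641 .083 .0325 -0.193
```

```text
[327.  299.5] world [623.9  -9.8] axes [ 8.7 35.1]
[327.  206.5] world [642.4  85. ] axes [35.7 42. ]
[325.7 198.6] world [642.   83.4] axes [50.3 50.6]
[326.  299.3] world [623.9 -10.2] axes [ 8.3 33.1]
[326.1 205.9] world [642.4  85. ] axes [35.9 42. ]
[324.6 198.7] world [642.   83.3] axes [50.3 50.7]
t 4.5667 at [0.641  0.0824 0.0865] yaw -0.192 z-axis [ 0.0017  0.     -1.    ] grip 0.291 F [-0.2  0.  -0.1]
d [ 0.6 -0.2 54. ] w [ 0.0017 -0.0004  0.001 ]
```

View pics/w4.png

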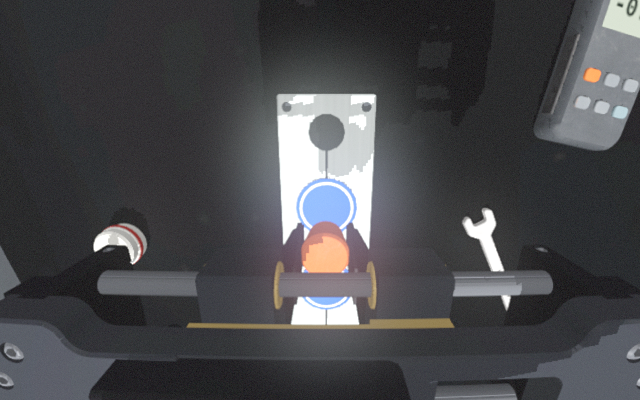

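Call:
{"fn": "carry_out", "kwargs": {"targets": [{"dx": 0.5,"dy": 0.5,"dz": 20,"wx": 0.0017,"wy": -0.0004,"wz": 0},{"dx": 0.5,"dy": 0.5,"dz": 38,"wx": 0.0017,"wy": -0.0004,"wz": 0},{"dx": 0.5,"dy": 0.5,"dz": 48,"wx": 0.0017,"wy": -0.0004,"wz": 0},{"dx": 0.5,"dy": 0.5,"dz": 51,"wx": 0.0017,"wy": -0.0004,"wz": 0},{"dx": 0.5,"dy": 0.5,"dz": 52,"wx": 0.0017,"wy": -0.0004,"wz": 0}]}}

```text
time_s: 4.98
eef_pos: [0.6418, 0.0829, 0.0348]
tcp_rot: [0.772, 0.636, 0.0, 0.0]
contact_force: [-0.1, -0.2, -0.4]
gripper_width: 0.293
```

```bash
python3 go.py .6417 .083 .0312 -0.193
```

```text
t 4.9833 at [0.6418 0.0829 0.0348] yaw -0.192 z-axis [ 0. -0. -1.] grip 0.293 F [-0.1 -0.2 -0.4]
d [ 0.1 -0.1  3.6] w [0.     0.     0.0011]
```

Call:
{"fn": "carry_out", "kwargs": {"targets": [{"dx": 0,"dy": 0,"dz": 2,"wx": 0,"wy": 0,"wz": 0},{"dx": 0,"dy": 0,"dz": 3.3,"wx": 0,"wy": 0,"wz": 0},{"dx": 0,"dy": 0,"dz": 3.3,"wx": 0,"wy": 0,"wz": 0},{"dx": 0,"dy": 0,"dz": 3.3,"wx": 0,"wy": 0,"wz": 0},{"dx": 0,"dy": 0,"dz": 3.3,"wx": 0,"wy": 0,"wz": 0}]}}

```text
time_s: 5.4
eef_pos: [0.642, 0.0828, 0.0319]
tcp_rot: [0.772, 0.636, 0.0, 0.0]
contact_force: [-0.0, 0.2, -0.7]
gripper_width: 0.292
```

Call:
{"fn": "carry_out", "kwargs": {"hand": 0, "targets": [{"dx": 0,"dy": 0,"dz": 0,"wx": 0,"wy": 0,"wz": 0},{"dx": 0,"dy": 0,"dz": 0,"wx": 0,"wy": 0,"wz": 0},{"dx": 0,"dy": 0,"dz": 0,"wx": 0,"wy": 0,"wz": 0},{"dx": 0,"dy": 0,"dz": 0,"wx": 0,"wy": 0,"wz": 0},{"dx": 0,"dy": 0,"dz": 0,"wx": 0,"wy": 0,"wz": 0}]}}

```text
time_s: 5.82
eef_pos: [0.6419, 0.0829, 0.0319]
tcp_rot: [0.772, 0.636, 0.0, 0.0]
contact_force: [-0.7, -0.5, 0.6]
gripper_width: 0.592
```

Call:
{"fn": "carry_out", "kwargs": {"targets": [{"dx": 0,"dy": 0,"dz": -10,"wx": 0,"wy": 0,"wz": 0},{"dx": 0,"dy": 0,"dz": -40,"wx": 0,"wy": 0,"wz": 0},{"dx": 0,"dy": 0,"dz": -80,"wx": 0,"wy": 0,"wz": 0},{"dx": 0,"dy": 0,"dz": -120,"wx": 0,"wy": 0,"wz": 0},{"dx": 0,"dy": 0,"dz": -130,"wx": 0,"wy": 0,"wz": 0}]}}

```text
time_s: 6.23
eef_pos: [0.6437, 0.083, 0.1689]
tcp_rot: [0.772, 0.636, 0.004, 0.003]
contact_force: [0.5, -0.7, 0.5]
gripper_width: 0.936
```

```bash
cat > check.py <<'E'
import sys; from h import *
o=get_obs();im=viewer.capture("wrist");c=cam("wrist",o);cv2.imwrite(sys.argv[1],im)
h=cv2.cvtColor(im,cv2.COLOR_BGR2HSV);H,S,V=[h[...,i].astype(int) for i in range(3)]
for ce,st in blobs((H>2)&(H<22)&(S>100)&(V>120),200): print("orange",ce,st,onz(c,ce,.037))
E
python3 check.py pics/w5.png; python3 marks.py pics/w5.png; python3 go.py .445 .081 .17 -0.193
```

```text
orange [322.27966102 193.45974576] [310 182  26  24 472] [0.64210677 0.08228017 0.037     ]
orange [183.13411765 283.78588235] [175 261  23  46 425] [0.45762757 0.00435936 0.037     ]
orange [466.42022472 284.33707865] [453 262  23  45 445] [ 0.79089751 -0.06294429  0.037     ]
orange [481.90462428 322.48265896] [387 316 161  12 692] [ 0.80919644 -0.12481845  0.037     ]
[322.3 304. ] world [610.9 -77.6] axes [29.5 42.9]
[322.4 248. ] world [627.    4.7] axes [39.4 39.9]
[322.1 181.1] world [641.9  82.2] axes [37.5 38.8]
t 6.3333 at [0.6429 0.0829 0.1655] yaw -0.192 z-axis [ 6.2e-03  2.0e-04 -1.0e+00] grip 0.986 F [ 0.2 -0.4 -0.3]
d [ -39.6 -193.8   -5.8] w [ 0.006  -0.0013  0.0011]
```

View pics/w5.png

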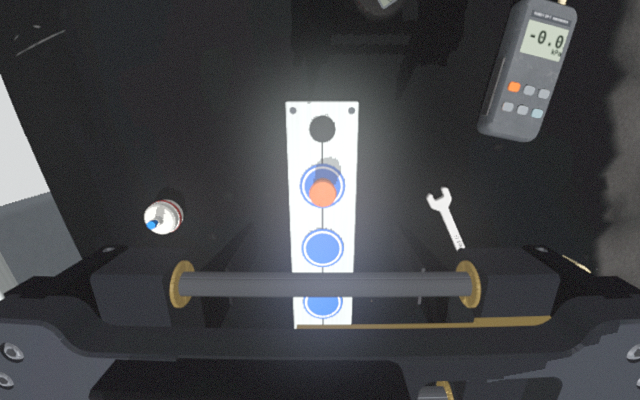

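Call:
{"fn": "carry_out", "kwargs": {"targets": [{"dx": -8,"dy": -39,"dz": 0,"wx": 0.006,"wy": 0,"wz": 0},{"dx": -16,"dy": -78,"dz": 0,"wx": 0.006,"wy": 0,"wz": 0},{"dx": -24,"dy": -117,"dz": 0,"wx": 0.006,"wy": 0,"wz": 0},{"dx": -32,"dy": -156,"dz": 0,"wx": 0.006,"wy": 0,"wz": 0},{"dx": -39,"dy": -192,"dz": 0,"wx": 0.006,"wy": 0,"wz": 0}]}}

```text
time_s: 6.75
eef_pos: [0.4438, 0.0811, 0.1632]
tcp_rot: [0.772, 0.636, -0.0, -0.001]
contact_force: [0.3, -0.2, -0.9]
gripper_width: 0.998
```

Call:
{"fn": "carry_out", "kwargs": {"targets": [{"dx": 0,"dy": 0,"dz": 30,"wx": 0,"wy": 0,"wz": 0},{"dx": 0,"dy": 0,"dz": 50,"wx": 0,"wy": 0,"wz": 0},{"dx": 0,"dy": 0,"dz": 50,"wx": 0,"wy": 0,"wz": 0},{"dx": 0,"dy": 0,"dz": 50,"wx": 0,"wy": 0,"wz": 0}]}}

```text
time_s: 7.08
eef_pos: [0.4432, 0.0812, 0.1124]
tcp_rot: [0.772, 0.636, -0.002, -0.002]
contact_force: [0.7, 0.7, 0.3]
gripper_width: 0.998
```

```bash
cat > white.py <<'E'
import sys; from h import *
np.set_printoptions(precision=4,suppress=True)
o=get_obs();im=viewer.capture("wrist");c=cam("wrist",o);cv2.imwrite(sys.argv[1],im)
z=float(sys.argv[2]);h=cv2.cvtColor(im,cv2.COLOR_BGR2HSV);H,S,V=[h[...,i].astype(int) for i in range(3)]
for ce,st in blobs((S<70)&(V>int(sys.argv[3])),150):
    X=onz(c,ce,z)
    if np.linalg.norm(X[:2]-o["eef_pos"][:2])<.06:print("white",ce,st,X)
for ce,st in blobs((H>98)&(H<125)&(S>120)&(V>60),10): print("blue",ce,st,onz(c,ce,.037))
E
python3 white.py pics/w6.png .03 120; python3 go.py .445 .081 .023 -0.193
```

```text
white [329.7597 197.6232] [ 309  178   43   42 1311] [0.4488 0.0893 0.03  ]
blue [521.2    155.4267] [503 132  53  56 300] [0.613  0.0974 0.037 ]
blue [524.6929 156.3118] [510 138  41  44 635] [0.616  0.0961 0.037 ]
blue [330.1728 205.4568] [326 201  10  10  81] [0.4481 0.0843 0.037 ]
blue [509.8848 224.9424] [489 213  50  36 191] [0.6032 0.0357 0.037 ]
blue [514.6819 234.3594] [495 219  39  30 921] [0.6078 0.0254 0.037 ]
t 7.1333 at [0.4438 0.0812 0.1131] yaw -0.192 z-axis [-0.0036  0.0011 -1.    ] grip 1.001 F [-0.2 -0.1  1. ]
d [-0.   1.5 90.1] w [-0.0038 -0.0004  0.0011]
```

View pics/w6.png

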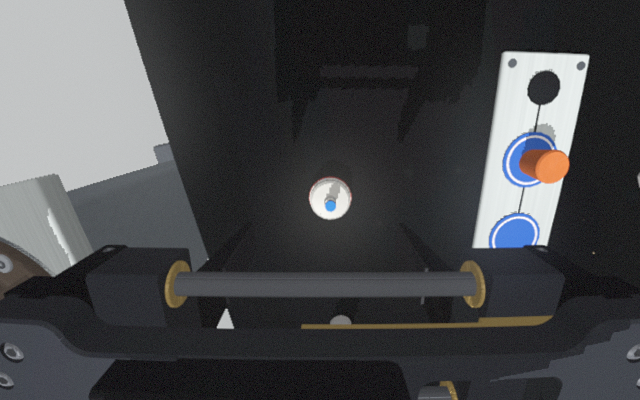

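Run:
```python
from h import *
np.set_printoptions(precision=4,suppress=True)
o=get_obs();im=viewer.capture("wrist");c=cam("wrist",o)
h=cv2.cvtColor(im,cv2.COLOR_BGR2HSV);H,S,V=[h[...,i].astype(int) for i in range(3)]
m=((V>90)).astype(np.uint8)
for ce,st in blobs(m,800):
    if abs(ce[0]-330)<15 and abs(ce[1]-200)<25:
        x,y,w,hh=st[:4];print(ce,st)
        for z in(0,.015,.03): print(z,*[onz(c,p,z)[:2] for p in((x-.5,y+hh/2),(x+w-.5,y+hh/2),(x+w/2,y-.5),(x+w/2,y+hh-.5))])
print(o["eef_pos"],o["tcp_rot"])
t=cv2.imread("pics/top0.png");ct=cam("top");g=t[235:270,240:280]
hb=cv2.cvtColor(g,cv2.COLOR_BGR2HSV)
for nm,mm in(("bright",hb[...,2]>90),("blue",(hb[...,0]>98)&(hb[...,0]<125)&(hb[...,1]>90)&(hb[...,2]>60))):
    for ce,st in blobs(mm,4):
        x,y,w,hh=st[:4]; b=np.array([x+w/2-.5+240,y+hh/2-.5+235]); print(nm,ce+[240,235],st,b,onz(ct,b,.03),onz(ct,b,.015),onz(ct,b,.037))
```

```text
[328.9663 197.7549] [ 308  176   43   44 1485]
0 [0.4264 0.084 ] [0.4686 0.0758] [0.4522 0.1024] [0.4437 0.0572]
0.015 [0.4282 0.0882] [0.4681 0.0806] [0.4526 0.1056] [0.4446 0.063 ]
0.03 [0.4301 0.0925] [0.4675 0.0853] [0.453  0.1088] [0.4455 0.0688]
[0.4438 0.0812 0.1131] [ 0.7716  0.6361 -0.001  -0.0016]
bright [259.4769 252.3657] [ 12   9  16  17 216] [259.5 252. ] [0.4455 0.0792 0.03  ] [0.4468 0.0814 0.015 ] [0.4449 0.0782 0.037 ]
blue [258.     251.5385] [16 15  5  4 13] [258.  251.5] [0.4465 0.083  0.03  ] [0.4478 0.0853 0.015 ] [0.4458 0.082  0.037 ]
```

```bash
python3 go.py .4476 .0843 .0228 -0.193
```

```text
t 7.1833 at [0.4442 0.0812 0.1135] yaw -0.192 z-axis [-0.0023  0.0012 -1.    ] grip 0.998 F [0.9 0.4 0.3]
d [ 3.6  3.  90.7] w [-0.0025 -0.0007  0.0011]
```

Call:
{"fn": "carry_out", "kwargs": {"targets": [{"dx": 3.5,"dy": 3,"dz": 20,"wx": -0.0025,"wy": 0,"wz": 0},{"dx": 3.5,"dy": 3,"dz": 60,"wx": -0.0025,"wy": 0,"wz": 0},{"dx": 3.5,"dy": 3,"dz": 84,"wx": -0.0025,"wy": 0,"wz": 0},{"dx": 3.5,"dy": 3,"dz": 90,"wx": -0.0025,"wy": 0,"wz": 0},{"dx": 3.5,"dy": 3,"dz": 90,"wx": -0.0025,"wy": 0,"wz": 0}]}}

```text
time_s: 7.6
eef_pos: [0.4474, 0.0841, 0.0229]
tcp_rot: [0.772, 0.636, -0.001, -0.001]
contact_force: [-0.7, 0.3, -0.2]
gripper_width: 1.002
```

Call:
{"fn": "carry_out", "kwargs": {"hand": 255, "targets": [{"dx": 0,"dy": 0,"dz": 0,"wx": 0,"wy": 0,"wz": 0},{"dx": 0,"dy": 0,"dz": 0,"wx": 0,"wy": 0,"wz": 0},{"dx": 0,"dy": 0,"dz": 0,"wx": 0,"wy": 0,"wz": 0},{"dx": 0,"dy": 0,"dz": 0,"wx": 0,"wy": 0,"wz": 0},{"dx": 0,"dy": 0,"dz": 0,"wx": 0,"wy": 0,"wz": 0}]}}

```text
time_s: 8.02
eef_pos: [0.4478, 0.0841, 0.0237]
tcp_rot: [0.772, 0.636, -0.0, -0.0]
contact_force: [-0.6, 0.7, 0.4]
gripper_width: 0.708
```

```bash
python3 go.py .4476 .0843 .0228 -0.193
```

```text
t 8.0167 at [0.4478 0.0841 0.0237] yaw -0.192 z-axis [-7.e-04  7.e-04 -1.e+00] grip 0.708 F [-0.6  0.7  0.4]
d [ 0.1 -0.2  0.9] w [-0.0008 -0.0006  0.001 ]
```

Call:
{"fn": "carry_out", "kwargs": {"targets": [{"dx": 0,"dy": 0,"dz": 0.9,"wx": 0,"wy": 0,"wz": 0},{"dx": 0,"dy": 0,"dz": 0.9,"wx": 0,"wy": 0,"wz": 0},{"dx": 0,"dy": 0,"dz": 0.9,"wx": 0,"wy": 0,"wz": 0},{"dx": 0,"dy": 0,"dz": 0.9,"wx": 0,"wy": 0,"wz": 0},{"dx": 0,"dy": 0,"dz": 0.9,"wx": 0,"wy": 0,"wz": 0}]}}

```text
time_s: 8.43
eef_pos: [0.4478, 0.0841, 0.0228]
tcp_rot: [0.772, 0.636, -0.0, -0.001]
contact_force: [-0.3, 0.3, 1.3]
gripper_width: 0.39
```

Call:
{"fn": "carry_out", "kwargs": {"targets": [{"dx": 0,"dy": 0,"dz": 0,"wx": 0,"wy": 0,"wz": 0},{"dx": 0,"dy": 0,"dz": 0,"wx": 0,"wy": 0,"wz": 0},{"dx": 0,"dy": 0,"dz": 0,"wx": 0,"wy": 0,"wz": 0}]}}

```text
time_s: 8.68
eef_pos: [0.4478, 0.0842, 0.0228]
tcp_rot: [0.772, 0.636, -0.0, -0.001]
contact_force: [-0.5, 0.2, 0.7]
gripper_width: 0.387
```

```bash
python3 go.py .627 .0045 .10 -0.193
```

```text
t 8.6833 at [0.4478 0.0842 0.0228] yaw -0.192 z-axis [-8.e-04  7.e-04 -1.e+00] grip 0.387 F [-0.5  0.2  0.7]
d [-44.  191.1 -77.4] w [-0.0009 -0.0005  0.0011]
```

Call:
{"fn": "carry_out", "kwargs": {"targets": [{"dx": 0,"dy": 0,"dz": -30,"wx": 0,"wy": 0,"wz": 0},{"dx": -2,"dy": 10,"dz": -65,"wx": 0,"wy": 0,"wz": 0},{"dx": -9,"dy": 40,"dz": -80,"wx": 0,"wy": 0,"wz": 0},{"dx": -18,"dy": 80,"dz": -80,"wx": 0,"wy": 0,"wz": 0},{"dx": -27,"dy": 118,"dz": -80,"wx": 0,"wy": 0,"wz": 0}]}}

```text
time_s: 9.1
eef_pos: [0.5603, 0.0346, 0.1044]
tcp_rot: [0.771, 0.636, 0.001, 0.0]
contact_force: [0.5, -0.3, -0.3]
gripper_width: 0.39
```

Call:
{"fn": "carry_out", "kwargs": {"targets": [{"dx": -9,"dy": 38,"dz": 0,"wx": 0,"wy": 0,"wz": 0},{"dx": -15,"dy": 64,"dz": 0,"wx": 0,"wy": 0,"wz": 0},{"dx": -17,"dy": 73,"dz": 0,"wx": 0,"wy": 0,"wz": 0},{"dx": -17,"dy": 73,"dz": 0,"wx": 0,"wy": 0,"wz": 0},{"dx": -17,"dy": 73,"dz": 0,"wx": 0,"wy": 0,"wz": 0}]}}

```text
time_s: 9.52
eef_pos: [0.6276, 0.0043, 0.1038]
tcp_rot: [0.771, 0.636, 0.0, -0.0]
contact_force: [-0.6, -0.6, -0.4]
gripper_width: 0.391
```

```bash
python3 marks.py pics/w7.png; python3 go.py .627 .0042 .032 -0.193
```

```text
[325.  261.8] world [615.9 -57.1] axes [15.9 20.7]
[323.9 199.6] world [627.3   8. ] axes [32.6 43.5]
[323.6 193.2] world [626.8   4.8] axes [50.2 50.8]
[323.9 113.3] world [642.   83.2] axes [51.7 51.8]
t 9.5667 at [0.6272 0.0046 0.1041] yaw -0.191 z-axis [ 1.e-04  8.e-04 -1.e+00] grip 0.389 F [0.  0.2 0.4]
d [-0.5 -0.2 72.1] w [-0.     -0.0008  0.0021]
```

View pics/w7.png

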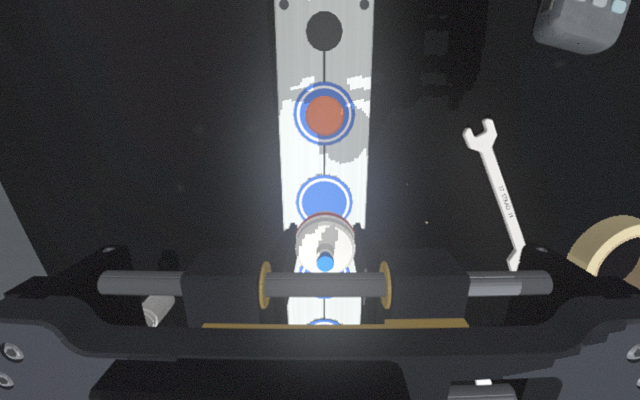

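Call:
{"fn": "carry_out", "kwargs": {"targets": [{"dx": 0.5,"dy": 0,"dz": 25,"wx": 0,"wy": 0,"wz": 0.002},{"dx": 0.5,"dy": 0,"dz": 50,"wx": 0,"wy": 0,"wz": 0.002},{"dx": 0.5,"dy": 0,"dz": 66,"wx": 0,"wy": 0,"wz": 0.002},{"dx": 0.5,"dy": 0,"dz": 69,"wx": 0,"wy": 0,"wz": 0.002},{"dx": 0.5,"dy": 0,"dz": 69,"wx": 0,"wy": 0,"wz": 0.002}]}}

```text
time_s: 9.98
eef_pos: [0.6261, 0.0059, 0.0345]
tcp_rot: [0.772, 0.636, -0.001, -0.001]
contact_force: [0.2, 0.3, 0.6]
gripper_width: 0.388
```

```bash
python3 go.py .627 .0048 .0310 -0.193
```

```text
t 9.9833 at [0.6261 0.0059 0.0345] yaw -0.192 z-axis [-0.0022  0.001  -1.    ] grip 0.388 F [0.2 0.3 0.6]
d [-0.9  1.1  3.5] w [-0.0024 -0.0006  0.0009]
```

Call:
{"fn": "carry_out", "kwargs": {"targets": [{"dx": -0.7,"dy": 0.6,"dz": 0,"wx": -0.002,"wy": 0,"wz": 0},{"dx": -0.7,"dy": 0.6,"dz": 2,"wx": -0.002,"wy": 0,"wz": 0},{"dx": -0.7,"dy": 0.6,"dz": 3.3,"wx": -0.002,"wy": 0,"wz": 0},{"dx": -0.7,"dy": 0.6,"dz": 3.3,"wx": -0.002,"wy": 0,"wz": 0},{"dx": -0.7,"dy": 0.6,"dz": 3.3,"wx": -0.002,"wy": 0,"wz": 0}]}}

```text
time_s: 10.4
eef_pos: [0.6266, 0.0051, 0.0317]
tcp_rot: [0.772, 0.636, 0.0, -0.0]
contact_force: [-0.1, 0.7, -0.6]
gripper_width: 0.388
```

Call:
{"fn": "carry_out", "kwargs": {"hand": 0, "targets": [{"dx": 0,"dy": 0,"dz": 0,"wx": 0,"wy": 0,"wz": 0},{"dx": 0,"dy": 0,"dz": 0,"wx": 0,"wy": 0,"wz": 0},{"dx": 0,"dy": 0,"dz": 0,"wx": 0,"wy": 0,"wz": 0},{"dx": 0,"dy": 0,"dz": 0,"wx": 0,"wy": 0,"wz": 0},{"dx": 0,"dy": 0,"dz": 0,"wx": 0,"wy": 0,"wz": 0}]}}

```text
time_s: 10.82
eef_pos: [0.6267, 0.005, 0.0317]
tcp_rot: [0.772, 0.636, 0.0, -0.0]
contact_force: [0.2, 0.1, 0.2]
gripper_width: 0.68
```

Call:
{"fn": "carry_out", "kwargs": {"targets": [{"dx": 0,"dy": 0,"dz": -10,"wx": 0,"wy": 0,"wz": 0},{"dx": 0,"dy": 0,"dz": -40,"wx": 0,"wy": 0,"wz": 0},{"dx": 0,"dy": 0,"dz": -80,"wx": 0,"wy": 0,"wz": 0},{"dx": 0,"dy": 0,"dz": -120,"wx": 0,"wy": 0,"wz": 0},{"dx": 0,"dy": 0,"dz": -140,"wx": 0,"wy": 0,"wz": 0}]}}

```text
time_s: 11.23
eef_pos: [0.6276, 0.0049, 0.1771]
tcp_rot: [0.772, 0.636, 0.002, 0.002]
contact_force: [0.4, -0.2, 0.3]
gripper_width: 0.988
```

```bash
python3 go.py .43 -.074 .17 -0.193;python3 marks.py pics/w8.png; python3 check.py pics/w8.png
```

```text
t 11.2333 at [0.6276 0.0049 0.1771] yaw -0.192 z-axis [ 5.7e-03  1.0e-04 -1.0e+00] grip 0.988 F [ 0.4 -0.2  0.3]
d [-115.2 -179.     6. ] w [ 0.0056 -0.0012  0.0009]
[323.5 302.1] world [ 595.1 -159.7] axes [23.  43.6]
[323.5 245. ] world [611.6 -73.8] axes [39.8 40.3]
[323.1 114.5] world [641.9  83.2] axes [51.3 51.6]
orange [322.12146423 116.27953411] [309 102  27  29 601] [0.64209315 0.08195554 0.037     ]
```

Call:
{"fn": "carry_out", "kwargs": {"targets": [{"dx": -22,"dy": -34,"dz": 0,"wx": 0.0056,"wy": 0,"wz": 0},{"dx": -44,"dy": -68,"dz": 0,"wx": 0.0056,"wy": 0,"wz": 0},{"dx": -66,"dy": -102,"dz": 0,"wx": 0.0056,"wy": 0,"wz": 0},{"dx": -88,"dy": -136,"dz": 0,"wx": 0.0056,"wy": 0,"wz": 0},{"dx": -108,"dy": -168,"dz": 0,"wx": 0.0056,"wy": 0,"wz": 0}]}}

```text
time_s: 11.75
eef_pos: [0.44, -0.0692, 0.1748]
tcp_rot: [0.772, 0.636, 0.001, -0.0]
contact_force: [1.4, -0.7, 0.5]
gripper_width: 1.002
```

Call:
{"fn": "carry_out", "kwargs": {"targets": [{"dx": -7,"dy": -10,"dz": 20,"wx": 0,"wy": 0,"wz": 0},{"dx": -7,"dy": -10,"dz": 30,"wx": 0,"wy": 0,"wz": 0},{"dx": -7,"dy": -10,"dz": 30,"wx": 0,"wy": 0,"wz": 0},{"dx": -7,"dy": -10,"dz": 30,"wx": 0,"wy": 0,"wz": 0},{"dx": -7,"dy": -10,"dz": 30,"wx": 0,"wy": 0,"wz": 0}]}}

```text
time_s: 12.17
eef_pos: [0.4294, -0.0741, 0.145]
tcp_rot: [0.771, 0.636, 0.001, -0.0]
contact_force: [0.3, -0.2, 0.1]
gripper_width: 1.0
```

```bash
python3 white.py pics/w9.png .07 90; python3 go.py .43 -.074 .045 -0.193
```

```text
white [325.9892 198.08  ] [314 177  26  42 837] [ 0.4326 -0.0636  0.07  ]
blue [510.2796  12.6237] [489   0  52  22 186] [0.6154 0.0583 0.037 ]
blue [513.6644   6.7483] [497   0  38  15 298] [0.6186 0.0624 0.037 ]
blue [493.0148  80.2583] [478  52  43  56 271] [0.5977 0.006  0.037 ]
blue [491.2685  82.8255] [485  59  21  43 149] [0.5961 0.0041 0.037 ]
blue [529.9417  74.525 ] [523  69  14  12 120] [0.6317 0.0053 0.037 ]
blue [488.6151 157.0302] [468 135  48  50 265] [ 0.5912 -0.0627  0.037 ]
blue [492.0233 159.4082] [ 474  141   37   38 1117] [ 0.5944 -0.0656  0.037 ]
blue [477.3102 222.6471] [458 207  45  42 187] [ 0.5779 -0.1285  0.037 ]
blue [480.3508 228.8909] [463 213  36  33 898] [ 0.5808 -0.1362  0.037 ]
t 12.2167 at [ 0.4294 -0.074   0.1451] yaw -0.191 z-axis [ 0.0016  0.0011 -1.    ] grip 1.001 F [0.2 0.3 0.2]
d [  0.    0.4 100.1] w [ 0.0014 -0.0014  0.0018]
```

View pics/w9.png

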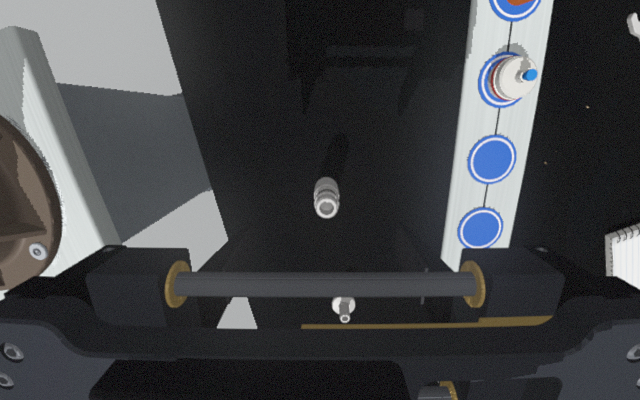

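Run:
```python
from h import *
np.set_printoptions(precision=4,suppress=True)
im=cv2.imread("pics/w9.png");o=get_obs();c=cam("wrist",o)
g=cv2.cvtColor(im,cv2.COLOR_BGR2GRAY)[172:224,308:346]
print(g[:,19-3:19+4].mean(1).astype(int)); 
for r in (200,204,207,210,214): print(r,g[r-172])
f=onz(c,(326.5,176.5),0);u=np.array([.1875,.982]);print("foot",f[:2]-.013*u)
for r in (205,207,209): print(r,onz(c,(326.5,r),.07))
for z in (0,.02,.035): print(z,onz(c,(313.5,190),z)[:2],onz(c,(339.5,190),z)[:2])
```

```text
[ 25  20  25  22  36  80 103 107 105 105 107 108 120 125 116 117 112  83
  79  98 124 129 116 109 114 125 149 194 214 204 166 136 134 136 137 138
 140 140 120 108 109 114 155 201 214 174  86  33  31  31  31  34]
200 [ 24  33  23  35  29  36 102 179 154 123 128 141 168 191 205 213 214 215
 215 219 215 213 212 199 171 142 123 110 101 113  87  42  30  31  28  36
  36  31]
204 [ 29  37  35  29  23  59 149 163 170 181 208 212 180 145 135 134 136 135
 136 135 132 133 132 135 176 212 213 194 152 149 146  89  35  28  31  28
  35  30]
207 [ 35  31  37  32  30  33  92 180 179 209 213 164 114 129 134 134 139 141
 139 140 141 136 135 133 111 128 200 207 170 163 108  45  33  27  30  29
  43  33]
210 [ 28  34  29  37  33  30  29  77 172 212 218 197 142 108 108 119 120 121
 124 126 124 118 107 102 115 184 210 212 178 107  46  33  33  33  35  28
  28  31]
214 [ 32  27  28  33  34  31  33  37  32  89 152 199 222 219 204 191 167 138
 121 127 156 182 195 211 212 199 161  99  43  29  39  34  39  33  32  36
  29  28]
foot [ 0.4318 -0.0729]
205 [ 0.4319 -0.0698  0.07  ]
207 [ 0.4315 -0.0716  0.07  ]
209 [ 0.4312 -0.0734  0.07  ]
0 [ 0.4172 -0.0725] [ 0.4456 -0.078 ]
0.02 [ 0.419  -0.0674] [ 0.4455 -0.0725]
0.035 [ 0.4204 -0.0635] [ 0.4454 -0.0683]
```

```bash
python3 go.py .4315 -.0727 .032 -0.193
```

```text
t 12.2167 at [ 0.4294 -0.074   0.1451] yaw -0.191 z-axis [ 0.0016  0.0011 -1.    ] grip 1.001 F [0.2 0.3 0.2]
d [  1.6   1.6 113.1] w [ 0.0014 -0.0014  0.0018]
```

Call:
{"fn": "carry_out", "kwargs": {"targets": [{"dx": 1.5,"dy": 1.5,"dz": 25,"wx": 0.0014,"wy": -0.0014,"wz": 0},{"dx": 1.5,"dy": 1.5,"dz": 60,"wx": 0.0014,"wy": -0.0014,"wz": 0},{"dx": 1.5,"dy": 1.5,"dz": 95,"wx": 0.0014,"wy": -0.0014,"wz": 0},{"dx": 1.5,"dy": 1.5,"dz": 112,"wx": 0.0014,"wy": -0.0014,"wz": 0},{"dx": 1.5,"dy": 1.5,"dz": 113,"wx": 0.0014,"wy": -0.0014,"wz": 0}]}}

```text
time_s: 12.63
eef_pos: [0.4307, -0.0722, 0.0297]
tcp_rot: [0.771, 0.637, -0.001, -0.002]
contact_force: [-0.2, -0.6, -0.1]
gripper_width: 1.0
```

Call:
{"fn": "carry_out", "kwargs": {"hand": 255, "targets": [{"dx": 0,"dy": 0,"dz": 0,"wx": 0,"wy": 0,"wz": 0},{"dx": 0,"dy": 0,"dz": 0,"wx": 0,"wy": 0,"wz": 0},{"dx": 0,"dy": 0,"dz": 0,"wx": 0,"wy": 0,"wz": 0},{"dx": 0,"dy": 0,"dz": 0,"wx": 0,"wy": 0,"wz": 0},{"dx": 0,"dy": 0,"dz": 0,"wx": 0,"wy": 0,"wz": 0}]}}

```text
time_s: 13.05
eef_pos: [0.4312, -0.0723, 0.0307]
tcp_rot: [0.771, 0.637, -0.001, -0.001]
contact_force: [0.2, -0.5, -0.5]
gripper_width: 0.71
```

Call:
{"fn": "carry_out", "kwargs": {"targets": [{"dx": 0,"dy": 0,"dz": 0,"wx": 0,"wy": 0,"wz": 0},{"dx": 0,"dy": 0,"dz": 0,"wx": 0,"wy": 0,"wz": 0},{"dx": 0,"dy": 0,"dz": 0,"wx": 0,"wy": 0,"wz": 0},{"dx": 0,"dy": 0,"dz": 0,"wx": 0,"wy": 0,"wz": 0},{"dx": 0,"dy": 0,"dz": 0,"wx": 0,"wy": 0,"wz": 0}]}}

```text
time_s: 13.47
eef_pos: [0.4312, -0.0723, 0.0306]
tcp_rot: [0.771, 0.637, -0.001, -0.001]
contact_force: [0.0, 0.1, -0.2]
gripper_width: 0.357
```

Call:
{"fn": "carry_out", "kwargs": {"targets": [{"dx": 0,"dy": 0,"dz": 0,"wx": 0,"wy": 0,"wz": 0},{"dx": 0,"dy": 0,"dz": 0,"wx": 0,"wy": 0,"wz": 0},{"dx": 0,"dy": 0,"dz": 0,"wx": 0,"wy": 0,"wz": 0},{"dx": 0,"dy": 0,"dz": 0,"wx": 0,"wy": 0,"wz": 0}]}}

```text
time_s: 13.8
eef_pos: [0.4312, -0.0723, 0.0306]
tcp_rot: [0.771, 0.637, -0.001, -0.001]
contact_force: [0.0, -0.0, 0.2]
gripper_width: 0.26
```

```bash
python3 go.py .5968 -.1525 .12 -0.193
```

```text
t 13.8 at [ 0.4312 -0.0723  0.0306] yaw -0.191 z-axis [-2.4e-03  8.0e-04 -1.0e+00] grip 0.26 F [ 0.  -0.   0.2]
d [-47.3 177.6 -89.8] w [-0.0025 -0.0003  0.0024]
```

Call:
{"fn": "carry_out", "kwargs": {"targets": [{"dx": 0,"dy": 0,"dz": -30,"wx": 0,"wy": 0,"wz": 0},{"dx": -2,"dy": 8,"dz": -66,"wx": 0,"wy": 0,"wz": 0},{"dx": -10,"dy": 36,"dz": -90,"wx": 0,"wy": 0,"wz": 0},{"dx": -20,"dy": 75,"dz": -90,"wx": 0,"wy": 0,"wz": 0},{"dx": -30,"dy": 112,"dz": -90,"wx": 0,"wy": 0,"wz": 0}]}}

```text
time_s: 14.22
eef_pos: [0.5375, -0.1238, 0.1225]
tcp_rot: [0.771, 0.637, 0.0, 0.001]
contact_force: [0.7, 0.4, -1.5]
gripper_width: 0.26
```

Call:
{"fn": "carry_out", "kwargs": {"targets": [{"dx": -10,"dy": 36,"dz": 0,"wx": 0,"wy": 0,"wz": 0},{"dx": -16,"dy": 60,"dz": 0,"wx": 0,"wy": 0,"wz": 0},{"dx": -17,"dy": 66,"dz": 0,"wx": 0,"wy": 0,"wz": 0},{"dx": -17,"dy": 66,"dz": 0,"wx": 0,"wy": 0,"wz": 0},{"dx": -17,"dy": 66,"dz": 0,"wx": 0,"wy": 0,"wz": 0}]}}

```text
time_s: 14.63
eef_pos: [0.5979, -0.1524, 0.1219]
tcp_rot: [0.771, 0.637, -0.0, -0.0]
contact_force: [-0.7, 0.7, -1.1]
gripper_width: 0.257
```

```bash
python3 marks.py pics/w10.png; python3 go.py .5968 -.1525 .0386 -0.193
```

```text
[323.4 196.9] world [ 596.3 -152.2] axes [39.9 41.1]
[323.1 192.4] world [ 596.3 -152.3] axes [50.3 50.8]
[323.3 113.8] world [611.5 -73.8] axes [52.  52.1]
[322.2  34.6] world [627.9   9.8] axes [43.8 50.3]
[323.3  28.8] world [626.5   4.2] axes [50.3 50.5]
t 14.6833 at [ 0.5977 -0.1523  0.1221] yaw -0.19 z-axis [-8.e-04  2.e-04 -1.e+00] grip 0.262 F [ 0.5  0.4 -1.4]
d [-0.4 -0.8 83.5] w [-0.0008 -0.0001  0.003 ]
```

View pics/w10.png

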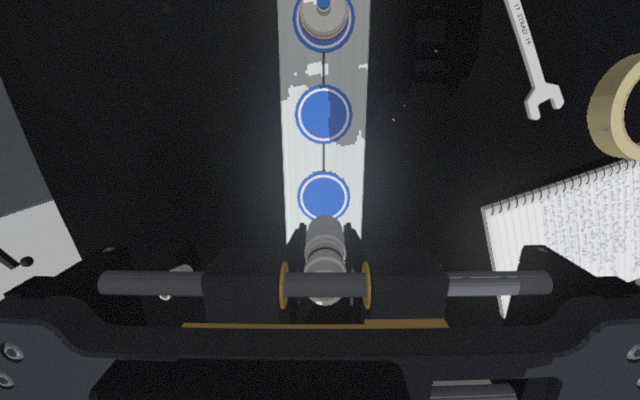

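Call:
{"fn": "carry_out", "kwargs": {"targets": [{"dx": 0,"dy": -1.3,"dz": 25,"wx": 0,"wy": 0,"wz": 0},{"dx": 0,"dy": -1.3,"dz": 55,"wx": 0,"wy": 0,"wz": 0},{"dx": 0,"dy": -1.3,"dz": 74,"wx": 0,"wy": 0,"wz": 0},{"dx": 0,"dy": -1.3,"dz": 79,"wx": 0,"wy": 0,"wz": 0},{"dx": 0,"dy": -1.3,"dz": 80,"wx": 0,"wy": 0,"wz": 0}]}}

```text
time_s: 15.1
eef_pos: [0.5952, -0.1514, 0.0414]
tcp_rot: [0.771, 0.637, -0.001, -0.001]
contact_force: [-0.5, 0.3, -0.9]
gripper_width: 0.257
```

```bash
python3 go.py .5964 -.1522 .0388 -0.193
```

```text
t 15.1 at [ 0.5952 -0.1514  0.0414] yaw -0.19 z-axis [-0.0032  0.0011 -1.    ] grip 0.257 F [-0.5  0.3 -0.9]
d [-0.6  1.3  2.6] w [-0.0033 -0.0005  0.0032]
```

Call:
{"fn": "carry_out", "kwargs": {"targets": [{"dx": -0.5,"dy": 0.8,"dz": 0,"wx": -0.001,"wy": 0,"wz": 0},{"dx": -0.5,"dy": 0.8,"dz": 0,"wx": -0.001,"wy": 0,"wz": 0},{"dx": -0.5,"dy": 0.8,"dz": 2,"wx": -0.001,"wy": 0,"wz": 0},{"dx": -0.5,"dy": 0.8,"dz": 2.8,"wx": -0.001,"wy": 0,"wz": 0},{"dx": -0.5,"dy": 0.8,"dz": 2.8,"wx": -0.001,"wy": 0,"wz": 0}]}}

```text
time_s: 15.52
eef_pos: [0.596, -0.152, 0.0391]
tcp_rot: [0.771, 0.637, -0.0, -0.001]
contact_force: [0.2, 0.7, -1.3]
gripper_width: 0.258
```

```bash
python3 go.py .5964 -.1522 .0386 -0.193
```

```text
t 15.5167 at [ 0.596  -0.152   0.0391] yaw -0.19 z-axis [-1.6e-03  7.0e-04 -1.0e+00] grip 0.258 F [ 0.2  0.7 -1.3]
d [-0.1  0.4  0.5] w [-0.0017 -0.0004  0.0033]
```

Call:
{"fn": "carry_out", "kwargs": {"targets": [{"dx": 0,"dy": 0.3,"dz": 0.6,"wx": 0,"wy": 0,"wz": 0},{"dx": 0,"dy": 0.3,"dz": 0.6,"wx": 0,"wy": 0,"wz": 0},{"dx": 0,"dy": 0.3,"dz": 0.6,"wx": 0,"wy": 0,"wz": 0}]}}

```text
time_s: 15.77
eef_pos: [0.5965, -0.1521, 0.0387]
tcp_rot: [0.771, 0.637, -0.0, -0.001]
contact_force: [-0.2, 0.5, 1.5]
gripper_width: 0.255
```

Call:
{"fn": "carry_out", "kwargs": {"hand": 0, "targets": [{"dx": 0,"dy": 0,"dz": 0,"wx": 0,"wy": 0,"wz": 0},{"dx": 0,"dy": 0,"dz": 0,"wx": 0,"wy": 0,"wz": 0},{"dx": 0,"dy": 0,"dz": 0,"wx": 0,"wy": 0,"wz": 0},{"dx": 0,"dy": 0,"dz": 0,"wx": 0,"wy": 0,"wz": 0},{"dx": 0,"dy": 0,"dz": 0,"wx": 0,"wy": 0,"wz": 0}]}}

```text
time_s: 16.18
eef_pos: [0.5965, -0.1521, 0.0387]
tcp_rot: [0.771, 0.637, -0.0, -0.001]
contact_force: [-0.4, -0.5, -0.3]
gripper_width: 0.551
```

Call:
{"fn": "carry_out", "kwargs": {"targets": [{"dx": 0,"dy": 0,"dz": -10,"wx": 0,"wy": 0,"wz": 0},{"dx": 0,"dy": 0,"dz": -40,"wx": 0,"wy": 0,"wz": 0},{"dx": 0,"dy": 0,"dz": -80,"wx": 0,"wy": 0,"wz": 0},{"dx": 0,"dy": 0,"dz": -120,"wx": 0,"wy": 0,"wz": 0},{"dx": 0,"dy": 0,"dz": -130,"wx": 0,"wy": 0,"wz": 0}]}}

```text
time_s: 16.6
eef_pos: [0.5983, -0.1528, 0.1754]
tcp_rot: [0.771, 0.637, 0.002, 0.003]
contact_force: [0.0, -0.2, 1.0]
gripper_width: 0.904
```

```bash
python3 go.py .425 -.211 .17 -0.1
```

```text
t 16.6 at [ 0.5983 -0.1528  0.1754] yaw -0.19 z-axis [ 0.0065 -0.0023 -1.    ] grip 0.904 F [ 0.  -0.2  1. ]
d [ -89.9 -159.3    4.4] w [ 0.0067  0.0013 -0.0897]
```

Call:
{"fn": "carry_out", "kwargs": {"targets": [{"dx": -20,"dy": -35,"dz": 0,"wx": 0.0067,"wy": 0.0013,"wz": -0.06},{"dx": -40,"dy": -70,"dz": 0,"wx": 0.0067,"wy": 0.0013,"wz": -0.12},{"dx": -60,"dy": -105,"dz": 0,"wx": 0.0067,"wy": 0.0013,"wz": -0.19},{"dx": -80,"dy": -140,"dz": 0,"wx": 0.0067,"wy": 0.0013,"wz": -0.19},{"dx": -90,"dy": -159,"dz": 0,"wx": 0.0067,"wy": 0.0013,"wz": -0.19}]}}

```text
time_s: 17.02
eef_pos: [0.4218, -0.2113, 0.1749]
tcp_rot: [0.707, 0.707, -0.0, -0.0]
contact_force: [0.8, -1.0, 0.5]
gripper_width: 0.997
```

Call:
{"fn": "carry_out", "kwargs": {"targets": [{"dx": 0,"dy": 0,"dz": 30,"wx": 0,"wy": 0,"wz": 0},{"dx": 0,"dy": 0,"dz": 55,"wx": 0,"wy": 0,"wz": 0},{"dx": 0,"dy": 0,"dz": 55,"wx": 0,"wy": 0,"wz": 0},{"dx": 0,"dy": 0,"dz": 55,"wx": 0,"wy": 0,"wz": 0},{"dx": 0,"dy": 0,"dz": 55,"wx": 0,"wy": 0,"wz": 0}]}}

```text
time_s: 17.43
eef_pos: [0.4224, -0.2115, 0.1209]
tcp_rot: [0.707, 0.707, -0.0, 0.0]
contact_force: [0.2, -0.1, 1.5]
gripper_width: 1.003
```

```bash
python3 white.py pics/w11.png .046 90; python3 go.py .425 -.211 .04 0
python3 - <<'E'
import cv2
im=cv2.imread("pics/w11.png")
cv2.imwrite("pics/w11c.png",cv2.resize(im[160:240,280:380],None,fx=7,fy=7,interpolation=cv2.INTER_CUBIC))
E
```

```text
white [327.9165 200.287 ] [314 186  29  29 683] [ 0.425  -0.2027  0.046 ]
blue [531.192  50.327] [507  18  58  64 474] [ 0.586  -0.0806  0.037 ]
blue [536.3693  49.5447] [ 515   25   44   50 1733] [ 0.5902 -0.0799  0.037 ]
blue [497.9279 135.0752] [479 110  52  56 319] [ 0.5691 -0.1473  0.037 ]
blue [499.7136 137.2688] [485 117  40  43 625] [ 0.571  -0.1492  0.037 ]
t 17.4833 at [ 0.4225 -0.2115  0.1211] yaw 0.001 z-axis [ 5.0e-04 -1.1e-03 -1.0e+00] grip 0.999 F [ 0.6 -0.3  0.6]
d [ 0.6  2.4 81.1] w [0.0005 0.0011 0.0007]
```

View pics/w11c.png

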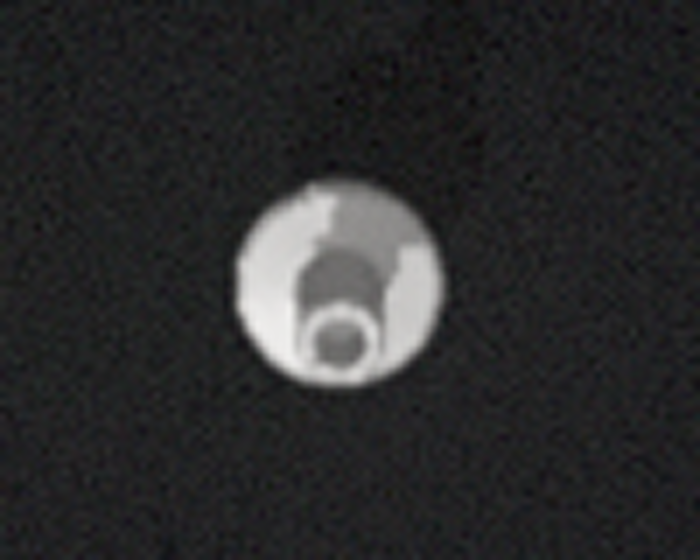

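Run:
```python
from h import *
np.set_printoptions(precision=4,suppress=True)
o=get_obs();c=cam("wrist",o)
print("top",onz(c,(328.2,208.5),.046))
for z in(.008,.012,.016,.02,.024,.028): print(z,onz(c,(328.1,199.9),z), onz(c,(342.4,199.9),z)[0]-onz(c,(313.5,199.9),z)[0])
```

```text
top [ 0.4254 -0.2102  0.046 ]
0.008 [ 0.4258 -0.2142  0.008 ] 0.02896650491554109
0.012 [ 0.4257 -0.213   0.012 ] 0.028526871042777402
0.016 [ 0.4257 -0.2117  0.016 ] 0.028087237170013768
0.02 [ 0.4256 -0.2105  0.02  ] 0.027647603297250134
0.024 [ 0.4256 -0.2092  0.024 ] 0.0272079694244865
0.028 [ 0.4255 -0.208   0.028 ] 0.026768335551722866
```

Call:
{"fn": "carry_out", "kwargs": {"targets": [{"dx": 1,"dy": 3,"dz": 25,"wx": 0.0005,"wy": 0.001,"wz": 0},{"dx": 1,"dy": 3,"dz": 55,"wx": 0.0005,"wy": 0.001,"wz": 0},{"dx": 1,"dy": 3,"dz": 74,"wx": 0.0005,"wy": 0.001,"wz": 0},{"dx": 1,"dy": 3,"dz": 78,"wx": 0.0005,"wy": 0.001,"wz": 0},{"dx": 1,"dy": 3,"dz": 78,"wx": 0.0005,"wy": 0.001,"wz": 0}]}}

```text
time_s: 17.9
eef_pos: [0.4257, -0.2105, 0.0431]
tcp_rot: [0.707, 0.707, -0.0, -0.0]
contact_force: [0.2, 0.2, -0.1]
gripper_width: 1.0
```

Call:
{"fn": "carry_out", "kwargs": {"hand": 255, "targets": [{"dx": 0,"dy": 0,"dz": 0,"wx": 0,"wy": 0,"wz": 0},{"dx": 0,"dy": 0,"dz": 0,"wx": 0,"wy": 0,"wz": 0},{"dx": 0,"dy": 0,"dz": 0,"wx": 0,"wy": 0,"wz": 0},{"dx": 0,"dy": 0,"dz": 0,"wx": 0,"wy": 0,"wz": 0},{"dx": 0,"dy": 0,"dz": 0,"wx": 0,"wy": 0,"wz": 0}]}}

```text
time_s: 18.32
eef_pos: [0.426, -0.2106, 0.0437]
tcp_rot: [0.707, 0.708, -0.0, 0.0]
contact_force: [-0.2, 0.1, -0.1]
gripper_width: 0.702
```

```bash
python3 go.py .4255 -.2105 .042 0
```

```text
t 18.3167 at [ 0.426  -0.2106  0.0437] yaw 0.001 z-axis [ 1.e-04 -1.e-04 -1.e+00] grip 0.702 F [-0.2  0.1 -0.1]
d [ 0.1 -0.5  1.7] w [0.0001 0.0001 0.0011]
```

Call:
{"fn": "carry_out", "kwargs": {"targets": [{"dx": 0,"dy": -0.5,"dz": 2,"wx": 0,"wy": 0,"wz": 0},{"dx": 0,"dy": -0.5,"dz": 2,"wx": 0,"wy": 0,"wz": 0},{"dx": 0,"dy": -0.5,"dz": 2,"wx": 0,"wy": 0,"wz": 0},{"dx": 0,"dy": -0.5,"dz": 2,"wx": 0,"wy": 0,"wz": 0},{"dx": 0,"dy": -0.5,"dz": 2,"wx": 0,"wy": 0,"wz": 0}]}}

```text
time_s: 18.73
eef_pos: [0.4254, -0.2106, 0.0417]
tcp_rot: [0.707, 0.708, -0.0, 0.0]
contact_force: [-0.3, -0.2, 0.6]
gripper_width: 0.353
```

Call:
{"fn": "carry_out", "kwargs": {"targets": [{"dx": 0,"dy": 0,"dz": 0,"wx": 0,"wy": 0,"wz": 0},{"dx": 0,"dy": 0,"dz": 0,"wx": 0,"wy": 0,"wz": 0},{"dx": 0,"dy": 0,"dz": 0,"wx": 0,"wy": 0,"wz": 0},{"dx": 0,"dy": 0,"dz": 0,"wx": 0,"wy": 0,"wz": 0},{"dx": 0,"dy": 0,"dz": 0,"wx": 0,"wy": 0,"wz": 0}]}}

```text
time_s: 19.15
eef_pos: [0.4254, -0.2106, 0.0417]
tcp_rot: [0.707, 0.708, -0.0, 0.0]
contact_force: [0.0, -0.2, -0.7]
gripper_width: 0.197
```

```bash
python3 go.py .6118 -.0738 .14 -.19
```

```text
t 19.15 at [ 0.4254 -0.2106  0.0417] yaw 0.001 z-axis [-0.e+00 -1.e-04 -1.e+00] grip 0.197 F [ 0.  -0.2 -0.7]
d [136.6 186.5 -98.3] w [-0.000e+00  1.000e-04  1.912e-01]
```

Call:
{"fn": "carry_out", "kwargs": {"targets": [{"dx": 0,"dy": 0,"dz": 0,"wx": 0,"wy": 0,"wz": 0},{"dx": 0,"dy": 0,"dz": 0,"wx": 0,"wy": 0,"wz": 0},{"dx": 0,"dy": 0,"dz": 0,"wx": 0,"wy": 0,"wz": 0},{"dx": 0,"dy": 0,"dz": 0,"wx": 0,"wy": 0,"wz": 0}]}}

```text
time_s: 19.48
eef_pos: [0.4254, -0.2106, 0.0417]
tcp_rot: [0.707, 0.708, -0.0, -0.0]
contact_force: [0.7, 0.3, -0.4]
gripper_width: 0.2
```

Run:
```python
from h import *
im=viewer.capture("wrist");print(get_obs()["gripper_width"])
s=viewer.capture("side");a=cv2.resize(im[170:310,250:400],(600,560),interpolation=cv2.INTER_CUBIC)
cv2.imwrite("pics/w12.png",a)
```

```text
0.19585486091271245
```

View pics/w12.png

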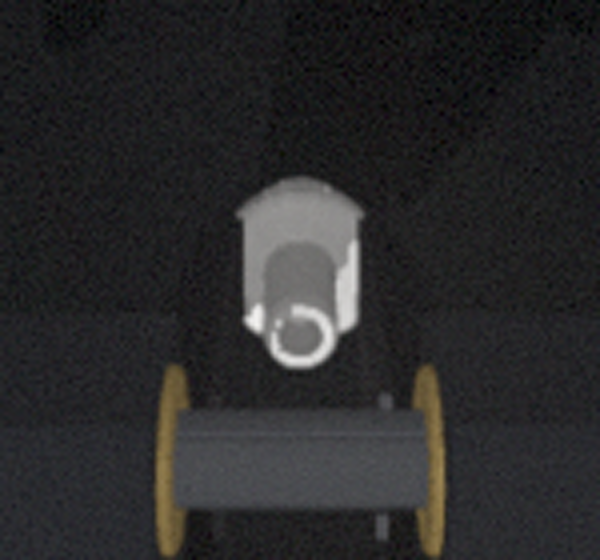

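Call:
{"fn": "carry_out", "kwargs": {"hand": 150, "targets": [{"dx": 0,"dy": 0,"dz": 0,"wx": 0,"wy": 0,"wz": 0},{"dx": 0,"dy": 0,"dz": 0,"wx": 0,"wy": 0,"wz": 0},{"dx": 0,"dy": 0,"dz": 0,"wx": 0,"wy": 0,"wz": 0.1},{"dx": 0,"dy": 0,"dz": 0,"wx": 0,"wy": 0,"wz": 0.2},{"dx": 0,"dy": 0,"dz": 0,"wx": 0,"wy": 0,"wz": 0.25}]}}

```text
time_s: 20.0
eef_pos: [0.4254, -0.2106, 0.0417]
tcp_rot: [0.791, 0.612, -0.0, 0.0]
contact_force: [-0.1, -0.8, -0.5]
gripper_width: 0.407
```

Call:
{"fn": "carry_out", "kwargs": {"targets": [{"dx": 0,"dy": 0,"dz": 0,"wx": 0,"wy": 0,"wz": 0},{"dx": 0,"dy": 0,"dz": 0,"wx": 0,"wy": 0,"wz": 0}]}}

```text
time_s: 20.17
eef_pos: [0.4254, -0.2106, 0.0417]
tcp_rot: [0.791, 0.612, -0.0, 0.0]
contact_force: [0.8, -0.2, 1.1]
gripper_width: 0.413
```

Call:
{"fn": "carry_out", "kwargs": {"hand": 255, "targets": [{"dx": 0,"dy": 0,"dz": 0,"wx": 0,"wy": 0,"wz": 0},{"dx": 0,"dy": 0,"dz": 0,"wx": 0,"wy": 0,"wz": 0},{"dx": 0,"dy": 0,"dz": 0,"wx": 0,"wy": 0,"wz": 0},{"dx": 0,"dy": 0,"dz": 0,"wx": 0,"wy": 0,"wz": 0},{"dx": 0,"dy": 0,"dz": 0,"wx": 0,"wy": 0,"wz": 0}]}}

```text
time_s: 20.58
eef_pos: [0.4255, -0.2107, 0.0417]
tcp_rot: [0.791, 0.612, -0.0, 0.0]
contact_force: [0.7, -0.1, -0.1]
gripper_width: 0.17
```

Call:
{"fn": "carry_out", "kwargs": {"targets": [{"dx": 0,"dy": 0,"dz": 0,"wx": 0,"wy": 0,"wz": 0},{"dx": 0,"dy": 0,"dz": 0,"wx": 0,"wy": 0,"wz": 0},{"dx": 0,"dy": 0,"dz": 0,"wx": 0,"wy": 0,"wz": 0}]}}

```text
time_s: 20.83
eef_pos: [0.4254, -0.2106, 0.0417]
tcp_rot: [0.791, 0.612, -0.0, 0.0]
contact_force: [-0.2, 0.6, -0.3]
gripper_width: 0.174
```

```bash
python3 go.py .4254 -.2106 .0417 0.25
```

```text
t 20.8333 at [ 0.4254 -0.2106  0.0417] yaw -0.253 z-axis [ 0.e+00 -1.e-04 -1.e+00] grip 0.174 F [-0.2  0.6 -0.3]
d [ 0.  -0.1  0. ] w [ 0.000e+00  1.000e-04 -5.026e-01]
```

Call:
{"fn": "carry_out", "kwargs": {"hand": 160, "targets": [{"dx": 0,"dy": 0,"dz": 0,"wx": 0,"wy": 0,"wz": 0},{"dx": 0,"dy": 0,"dz": 0,"wx": 0,"wy": 0,"wz": 0},{"dx": 0,"dy": 0,"dz": 0,"wx": 0,"wy": 0,"wz": 0.08},{"dx": 0,"dy": 0,"dz": 0,"wx": 0,"wy": 0,"wz": 0.08},{"dx": 0,"dy": 0,"dz": 0,"wx": 0,"wy": 0,"wz": 0.08}]}}

```text
time_s: 21.25
eef_pos: [0.4255, -0.2107, 0.0417]
tcp_rot: [0.814, 0.581, -0.0, 0.0]
contact_force: [-0.3, 0.1, -0.9]
gripper_width: 0.368
```

Call:
{"fn": "carry_out", "kwargs": {"hand": 255, "targets": [{"dx": 0,"dy": 0,"dz": 0,"wx": 0,"wy": 0,"wz": 0},{"dx": 0,"dy": 0,"dz": 0,"wx": 0,"wy": 0,"wz": 0},{"dx": 0,"dy": 0,"dz": 0,"wx": 0,"wy": 0,"wz": 0},{"dx": 0,"dy": 0,"dz": 0,"wx": 0,"wy": 0,"wz": 0},{"dx": 0,"dy": 0,"dz": 0,"wx": 0,"wy": 0,"wz": 0}]}}

```text
time_s: 21.67
eef_pos: [0.4254, -0.2106, 0.0417]
tcp_rot: [0.814, 0.581, -0.0, 0.0]
contact_force: [-0.5, 0.4, 0.3]
gripper_width: 0.174
```

Call:
{"fn": "carry_out", "kwargs": {"targets": [{"dx": 0,"dy": 0,"dz": 0,"wx": 0,"wy": 0,"wz": 0},{"dx": 0,"dy": 0,"dz": 0,"wx": 0,"wy": 0,"wz": 0},{"dx": 0,"dy": 0,"dz": 0,"wx": 0,"wy": 0,"wz": 0},{"dx": 0,"dy": 0,"dz": 0,"wx": 0,"wy": 0,"wz": 0}]}}

```text
time_s: 22.0
eef_pos: [0.4254, -0.2106, 0.0417]
tcp_rot: [0.814, 0.581, -0.0, 0.0]
contact_force: [-0.5, -0.4, -0.3]
gripper_width: 0.173
```

```bash
python3 go.py .6118 -.0738 .14 -.33
```

```text
t 22.0 at [ 0.4254 -0.2106  0.0417] yaw -0.33 z-axis [ 0.e+00 -1.e-04 -1.e+00] grip 0.173 F [-0.5 -0.4 -0.3]
d [189.9 131.9 -98.3] w [ 0.      0.0001 -0.0003]
```

Call:
{"fn": "carry_out", "kwargs": {"targets": [{"dx": 0,"dy": 0,"dz": -25,"wx": 0,"wy": 0,"wz": 0},{"dx": 0,"dy": 0,"dz": -55,"wx": 0,"wy": 0,"wz": 0},{"dx": 16,"dy": 11,"dz": -85,"wx": 0,"wy": 0,"wz": 0},{"dx": 40,"dy": 28,"dz": -102,"wx": 0,"wy": 0,"wz": 0},{"dx": 70,"dy": 48,"dz": -105,"wx": 0,"wy": 0,"wz": 0}]}}

```text
time_s: 22.42
eef_pos: [0.4947, -0.1604, 0.1502]
tcp_rot: [0.814, 0.58, 0.001, 0.002]
contact_force: [-0.1, -1.0, -0.7]
gripper_width: 0.175
```

Call:
{"fn": "carry_out", "kwargs": {"targets": [{"dx": 28,"dy": 20,"dz": 0,"wx": 0,"wy": 0,"wz": 0},{"dx": 58,"dy": 41,"dz": 0,"wx": 0,"wy": 0,"wz": 0},{"dx": 88,"dy": 62,"dz": 0,"wx": 0,"wy": 0,"wz": 0},{"dx": 110,"dy": 78,"dz": 0,"wx": 0,"wy": 0,"wz": 0},{"dx": 117,"dy": 82,"dz": 0,"wx": 0,"wy": 0,"wz": 0}]}}

```text
time_s: 22.83
eef_pos: [0.6129, -0.0743, 0.1502]
tcp_rot: [0.814, 0.581, 0.002, 0.002]
contact_force: [-0.3, 0.1, -1.1]
gripper_width: 0.174
```

```bash
python3 go.py .6117 -.0738 .0497 -.33
python3 - <<'E'
from h import *
im=viewer.capture("wrist");cv2.imwrite("pics/w13.png",im)
E
```

```text
t 22.8333 at [ 0.6129 -0.0743  0.1502] yaw -0.33 z-axis [ 0.0053 -0.0021 -1.    ] grip 0.174 F [-0.3  0.1 -1.1]
d [ 1.000e-01 -1.800e+00  1.005e+02] w [ 0.0057  0.0003 -0.0001]
```

View pics/w13.png

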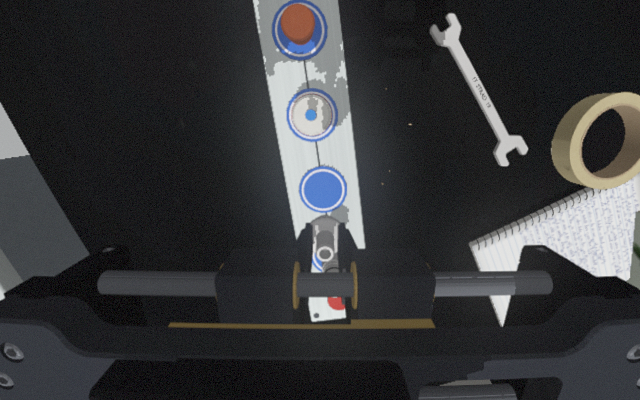

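Call:
{"fn": "carry_out", "kwargs": {"targets": [{"dx": 0,"dy": -1,"dz": 25,"wx": 0.004,"wy": 0,"wz": 0},{"dx": 0,"dy": -1,"dz": 55,"wx": 0.004,"wy": 0,"wz": 0},{"dx": 0,"dy": -1,"dz": 80,"wx": 0.004,"wy": 0,"wz": 0},{"dx": 0,"dy": -1,"dz": 93,"wx": 0.004,"wy": 0,"wz": 0},{"dx": 0,"dy": -1,"dz": 95,"wx": 0.004,"wy": 0,"wz": 0}]}}

```text
time_s: 23.3
eef_pos: [0.6094, -0.0748, 0.0523]
tcp_rot: [0.814, 0.581, -0.002, -0.001]
contact_force: [0.3, -0.7, -0.2]
gripper_width: 0.175
```

```bash
python3 go.py .6117 -.0738 .0499 -.33
```

```text
t 23.3 at [ 0.6094 -0.0748  0.0523] yaw -0.331 z-axis [-4.2e-03  3.0e-04 -1.0e+00] grip 0.175 F [ 0.3 -0.7 -0.2]
d [1.7 1.8 2.4] w [-0.0041  0.0011 -0.0007]
```

Level and correct while still above contact.

Call:
{"fn": "carry_out", "kwargs": {"targets": [{"dx": 1.5,"dy": 1.5,"dz": -1,"wx": -0.003,"wy": 0.0008,"wz": 0},{"dx": 1.5,"dy": 1.5,"dz": -1,"wx": -0.003,"wy": 0.0008,"wz": 0},{"dx": 1.5,"dy": 1.5,"dz": -1,"wx": -0.003,"wy": 0.0008,"wz": 0},{"dx": 1.5,"dy": 1.5,"dz": -1,"wx": -0.003,"wy": 0.0008,"wz": 0}]}}

```text
time_s: 23.63
eef_pos: [0.6117, -0.0742, 0.0544]
tcp_rot: [0.814, 0.581, 0.0, 0.0]
contact_force: [-0.9, 0.8, -1.0]
gripper_width: 0.176
```

```bash
python3 go.py .6117 -.0738 .0497 -.33
```

```text
t 23.6333 at [ 0.6117 -0.0742  0.0544] yaw -0.331 z-axis [ 6.e-04 -3.e-04 -1.e+00] grip 0.176 F [-0.9  0.8 -1. ]
d [ 0.4 -0.1  4.7] w [ 0.0007  0.0001 -0.0007]
```

Call:
{"fn": "carry_out", "kwargs": {"targets": [{"dx": 0.3,"dy": 0,"dz": 1.5,"wx": 0.0006,"wy": 0,"wz": 0},{"dx": 0.3,"dy": 0,"dz": 3,"wx": 0.0006,"wy": 0,"wz": 0},{"dx": 0.3,"dy": 0,"dz": 4,"wx": 0.0006,"wy": 0,"wz": 0},{"dx": 0.3,"dy": 0,"dz": 4.4,"wx": 0.0006,"wy": 0,"wz": 0},{"dx": 0.3,"dy": 0,"dz": 4.4,"wx": 0.0006,"wy": 0,"wz": 0}]}}

```text
time_s: 24.05
eef_pos: [0.6117, -0.0738, 0.0499]
tcp_rot: [0.814, 0.581, -0.0, -0.0]
contact_force: [-0.3, 0.5, -0.3]
gripper_width: 0.174
```

```bash
python3 go.py .6117 -.0738 .0497 -.33
```

```text
t 24.05 at [ 0.6117 -0.0738  0.0499] yaw -0.331 z-axis [-2.e-04 -1.e-04 -1.e+00] grip 0.174 F [-0.3  0.5 -0.3]
d [ 0.  -0.   0.2] w [-0.0002  0.0001 -0.0006]
```

Call:
{"fn": "carry_out", "kwargs": {"targets": [{"dx": 0,"dy": 0,"dz": 0.3,"wx": 0,"wy": 0,"wz": 0},{"dx": 0,"dy": 0,"dz": 0.3,"wx": 0,"wy": 0,"wz": 0},{"dx": 0,"dy": 0,"dz": 0.3,"wx": 0,"wy": 0,"wz": 0}]}}

```text
time_s: 24.3
eef_pos: [0.6118, -0.0738, 0.0498]
tcp_rot: [0.814, 0.581, -0.0, 0.0]
contact_force: [-1.2, 1.0, 2.1]
gripper_width: 0.172
```

Call:
{"fn": "carry_out", "kwargs": {"hand": 0, "targets": [{"dx": 0,"dy": 0,"dz": 0,"wx": 0,"wy": 0,"wz": 0},{"dx": 0,"dy": 0,"dz": 0,"wx": 0,"wy": 0,"wz": 0},{"dx": 0,"dy": 0,"dz": 0,"wx": 0,"wy": 0,"wz": 0},{"dx": 0,"dy": 0,"dz": 0,"wx": 0,"wy": 0,"wz": 0},{"dx": 0,"dy": 0,"dz": 0,"wx": 0,"wy": 0,"wz": 0}]}}

```text
time_s: 24.72
eef_pos: [0.6117, -0.0738, 0.0497]
tcp_rot: [0.814, 0.581, -0.0, -0.0]
contact_force: [-0.5, 0.1, -0.2]
gripper_width: 0.465
```

Call:
{"fn": "carry_out", "kwargs": {"targets": [{"dx": 0,"dy": 0,"dz": -10,"wx": 0,"wy": 0,"wz": 0},{"dx": 0,"dy": 0,"dz": -40,"wx": 0,"wy": 0,"wz": 0},{"dx": 0,"dy": 0,"dz": -80,"wx": 0,"wy": 0,"wz": 0},{"dx": 0,"dy": 0,"dz": -120,"wx": 0,"wy": 0,"wz": 0},{"dx": 0,"dy": 0,"dz": -150,"wx": 0,"wy": 0,"wz": 0}]}}

```text
time_s: 25.13
eef_pos: [0.612, -0.0739, 0.2037]
tcp_rot: [0.814, 0.581, 0.001, 0.001]
contact_force: [0.4, -0.7, 0.2]
gripper_width: 0.821
```

```bash
python3 go.py .5 -.28 .22 -.33
```

```text
t 25.1333 at [ 0.612  -0.0739  0.2037] yaw -0.331 z-axis [ 2.5e-03 -7.0e-04 -1.0e+00] grip 0.821 F [ 0.4 -0.7  0.2]
d [-231.3  -39.   -16.5] w [ 0.0026 -0.0002 -0.0006]
```

Call:
{"fn": "carry_out", "kwargs": {"targets": [{"dx": -35,"dy": 5,"dz": -10,"wx": 0,"wy": 0,"wz": 0},{"dx": -75,"dy": 10,"dz": -15,"wx": 0,"wy": 0,"wz": 0},{"dx": -115,"dy": 16,"dz": -15,"wx": 0,"wy": 0,"wz": -0.07},{"dx": -150,"dy": 21,"dz": -15,"wx": 0,"wy": 0,"wz": -0.14},{"dx": -158,"dy": 22,"dz": -15,"wx": 0,"wy": 0,"wz": -0.14}]}}

```text
time_s: 25.55
eef_pos: [0.5804, -0.2349, 0.2196]
tcp_rot: [0.771, 0.637, 0.001, 0.002]
contact_force: [-0.3, -0.1, 0.1]
gripper_width: 1.0
```

Call:
{"fn": "carry_out", "kwargs": {"targets": [{"dx": 0,"dy": 0,"dz": 0,"wx": 0,"wy": 0,"wz": 0},{"dx": 0,"dy": 0,"dz": 0,"wx": 0,"wy": 0,"wz": 0},{"dx": 0,"dy": 0,"dz": 0,"wx": 0,"wy": 0,"wz": 0}]}}

```text
time_s: 25.8
eef_pos: [0.5805, -0.2339, 0.22]
tcp_rot: [0.771, 0.637, 0.001, 0.002]
contact_force: [0.2, 0.7, -0.3]
gripper_width: 0.996
```

```bash
python3 marks.py pics/w14.png
python3 - <<'E'
from h import *
o=get_obs();c=cam("wrist",o);im=cv2.imread("pics/w14.png")
for n,X in dict(a=(.642,.0833,.008),b=(.6268,.0045,.008),c=(.6115,-.0738,.008),d=(.5963,-.1522,.008)).items(): print(n,proj(c,X).round(1))
t=viewer.capture("top");s=viewer.capture("side")
A=cv2.resize(im,(640,400));B=cv2.resize(t[150:300,150:460],(400,194));C=cv2.resize(s[150:310,240:420],(240,194))
cv2.imwrite("pics/fin.png",np.vstack([A,np.hstack([B,C])]))
E
```

```text
[324.2 111.3] world [ 596.3 -152.3] axes [51.5 51.8]
[324.3  42.6] world [611.4 -74.3] axes [51.6 51.9]
a [ 325.  -116.1]
b [324.8 -33.6]
c [324.5  42.7]
d [324.3 112. ]
```

View pics/fin.png

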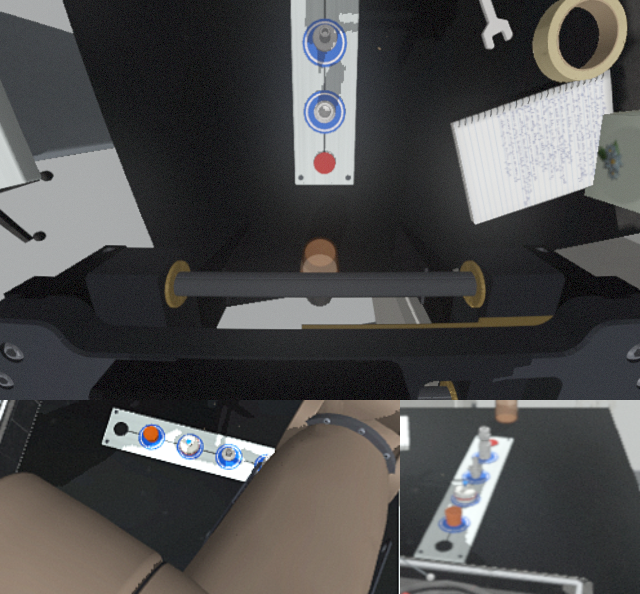

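```bash
python3 -c "
from station import job,get_obs
print(get_obs()['time_s'],job.hand_in())"
```

```text
the job is handed in; nothing more can be done
25.95 None
```

I set the four fittings upright on their blue marks in height order: coupler next to the red disc, then bulkhead, cassette and stopper. I handed in at 25.95 s.

**Final checks:** the last wrist, top and side pictures show all four standing, with the coupler at the red-disc end. The bottle was standing and I saw no sign it had been touched, though I didn't re-measure its position. The highest wrist force in the readings was about 2 N.

**Centring:** the stopper measured about 1.2 mm off its mark's centre. The other three were released within about 1 mm of their measured mark centres and look centred in the wrist pictures. I didn't measure them again after release.

**What disagreed:**
- **Cameras:** the top camera differed from the wrist camera by about 2–3 mm. I used the wrist camera for picking and placing.
- **Bulkhead grip:** the first grip read 18.7 mm on the 15 mm post, so the jaws were turned out of line with it. I reopened, turned them about 0.3 rad and gripped again at about 16.5 mm. It then lifted and set down level.

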